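Rack the guide pins chamfer-first and slide the tray under the shelf

ROBOT

A 6-joint arm with a two-finger parallel gripper is mounted at the origin on the work surface. World frame = base frame: x ahead of the robot, y to its left, z up, the work surface at z = 0. Lengths are in mm, angles in rad, forces in N, time in s.
With the tool pointing down it reaches from about 425 to 925 mm from the base axis. Payload 12.5 kg.
Tool frame: the origin (TCP) lies between the finger pads; the fingertips stand ahead of it and the grasp point (between the pads) lies 2 mm behind it (arm.tip_reach is the z of the fingertips in the tool frame, in mm); z points along the fingers, y is the line along which they close (so a half turn about z gives the same grasp; the last joint's range is limited). The gripper opens to 85 mm and grips with 20 to 120 N. Pads are 22 mm wide; open, the fingers measure 114 mm over their backs; the gripper's body (76 mm by 85 mm) begins 54 mm behind the grasp point. The pads swing forward as they close: fully open they stand 13 mm farther back than shut.
Start: joints at [-0.106, 0.491, 1.559, -0, 1.092, -0.106], TCP at [625.014, 0.021, 248.327] pointing down, gripper open.
Joint ranges: [-3.1, 3.1], [-0.84, 2.19], [0.05, 2.79], [-1.13, 4.28], [0.06, 2.93], [-2.69, 2.69]. Speed limits (rad/s): [2.22, 2.22, 2.79, 3.14, 3.14, 3.14].

INTERFACE

Orientations are given as a rotation vector (axis times angle).
In Python, from rig import get_state, optics, ticket, arm gives the robot as it stands.
- The arm moves only by the tool send_rows, never from a script. Its argument "motion" is a list of rows, each a list of 7 numbers: the shift along the tool's x, y, z as a fraction of full scale, then the turn, a rotation vector about the tool's x, y, z as a fraction of full scale, then the opening, from 0 (shut) to 1 (fully open). In form: [[dx, dy, dz, ax, ay, az, hand], ...]. A call has exactly 10 rows; each row is the pose to reach, as a shift and turn from the pose commanded when the call began, along the tool's axes at that moment, turning the shorter way round; what a row does not reach only later rows make up. Full scale, the value 1, is 30 cm for a shift and pi rad for a turn. A row lasts 1/8 s, in which the tool goes at most 62.5 mm and 10.7 degrees, less where a joint would pass 70% of its speed; a pose out of reach is approached as far as the arm can. A call with a number of a shift or a turn outside -1 to 1 is refused whole. A call with a gripper value outside its range is refused whole. The fingers move at their own pace and stop on an object; the grip force is fixed at half the most. Time passes only in rows, so rows that repeat a pose let the fingers close, or fill a call up. It gives the time, the measured TCP pose, the force, the opening and the grip force at its end, in the units of the state.
- get_state(): the state, without advancing time (a new reading comes with each control period).
- optics.grab_frame(name): name is "scene" or "side" or "wrist"; returns a dict with "pixels" (384x512x3 uint8, red, green, blue), "fx", "fy", "cx", "cy" (pixels), "dist_coeffs" ([k1, k2, p1, p2, k3] as OpenCV has them; the pictures are not rectified), "R" (3x3) and "t" (3): a world point X has camera coordinates R X + t; the wrist camera has in their place "tool_from_camera" (4x4, takes a point from camera to tool coordinates, whose origin is the TCP and whose axes are the flange's). Camera axes: x right, y down, z forward; pixel columns grow to the right and rows downward; lengths in mm; the calibration is good to about 2 mm. A picture is of the moment at which its call begins: read the wrist's pose just before it. There is no depth.
- ticket.job_done(): hands the job in; it is judged then, once.
The state is a dict: "time_s": time; "qpos": joint angles; "joint_velocities": joint speeds; "joint_efforts": joint torques, N m; "position": TCP position; "orientation": TCP orientation; "wrist_force": force on the tool from outside, world axes, zero at the start; "torque": the same for the moment, N m; "opening": finger opening in mm; "grasp_force": force on a finger pad.
Only numpy, scipy, OpenCV 4.12 (cv2) and the standard library are available. Lean on these libraries where they do the work, as an engineer would, in place of code of your own. Each camera call takes 0.05 s, during which the arm holds its last target. There are 200 camera calls.

TASK

Draw the pin tray out against the bay's front lip and lay every guide pin from the bench in a place of its own in the tray, all alike: the chamfered end fully home in its bore in the front wall (feel it: a square end stops at the bore, so turn that pin round), lying flat on the tray's floor. Then slide the loaded tray back under the low shelf up to the back stop, with all the pins still home, and do not disturb the jar, mug or roll of tape standing by.

Things in the scene. Friction and masses are not known exactly. Their poses are not given: they have to be found in the camera images.
- bay: a fixed bay on the bench: a 4 mm slab with a front lip 14 mm above it, side rails 20 mm above it and 296 mm apart and a low shelf over its far part. Origin on the bench at the inner face of the lip, mid-width; x points away from the robot, under the shelf; y left, z up. A back stop stands at x = 292 mm
- shelf_edge (a point): middle of the lower front edge of the low shelf board, 185 mm behind the bay's origin and 56 mm above the bench; the board is 18 mm thick and cartons stand on it from 70 mm behind this edge on, up to 150 mm above the bench
- tray: loose aluminium pin tray, 0.5 kg, 150 mm (x) by 288 mm (y), that slides on the bay's slab. Origin mid-underside; x from its front wall to its rear, away from the robot; z up. Floor 6 mm thick; front wall 14 mm thick, 42 mm high, with four bores of 23 mm diameter; at x = 36 to 48 mm posts 30 mm high leave 33 mm gaps for the pins' rear shanks. It passes 10 mm below the shelf
- tray_tab (a point): middle of the grip of the upright black tab on top of the tray's front wall (the tab alone is too tall for the shelf): 14 mm thick along x, 60 mm wide along y, its top 16 mm above this point, the wall's top 20 mm below it. Axes as the tray's. With the tray against the front lip the point is at x = 7 mm of the bay; against the back stop at x = 149 mm
- slot1 (a point): place 1 of 4 in the tray (1 is rightmost, 62 mm apart): where a pin's centre lies when its chamfered end is fully home, 10 mm deep, in the bore at -x of it; with the square end to the bore the pin stops 10 mm short of this, towards +x. x along the pin's place, z up; the tray's floor, on which the pin's middle rests, is 17 mm below
- slot2 (a point): place 2 of 4 in the tray (1 is rightmost, 62 mm apart): where a pin's centre lies when its chamfered end is fully home, 10 mm deep, in the bore at -x of it; with the square end to the bore the pin stops 10 mm short of this, towards +x. x along the pin's place, z up; the tray's floor, on which the pin's middle rests, is 17 mm below
- slot3 (a point): place 3 of 4 in the tray (1 is rightmost, 62 mm apart): where a pin's centre lies when its chamfered end is fully home, 10 mm deep, in the bore at -x of it; with the square end to the bore the pin stops 10 mm short of this, towards +x. x along the pin's place, z up; the tray's floor, on which the pin's middle rests, is 17 mm below
- slot4 (a point): place 4 of 4 in the tray (1 is rightmost, 62 mm apart): where a pin's centre lies when its chamfered end is fully home, 10 mm deep, in the bore at -x of it; with the square end to the bore the pin stops 10 mm short of this, towards +x. x along the pin's place, z up; the tray's floor, on which the pin's middle rests, is 17 mm below
- pin1_mid (a point): a steel guide pin lying down, 130 mm long, 0.15 kg: a square middle 36 mm long, 34 x 34 mm across, and a round shank 26 mm in diameter, 47 mm long, at each side. One end tapers over its last 14 mm from 26 to 14 mm, the other is cut square. The point is its centre, 17 mm above its bed. x runs along it; whether +x is the chamfered or the square end differs from pin to pin. May be absent
- pin2_mid (a point): a steel guide pin lying down, 130 mm long, 0.15 kg: a square middle 36 mm long, 34 x 34 mm across, and a round shank 26 mm in diameter, 47 mm long, at each side. One end tapers over its last 14 mm from 26 to 14 mm, the other is cut square. The point is its centre, 17 mm above its bed. x runs along it; whether +x is the chamfered or the square end differs from pin to pin. May be absent
- pin3_mid (a point): a steel guide pin lying down, 130 mm long, 0.15 kg: a square middle 36 mm long, 34 x 34 mm across, and a round shank 26 mm in diameter, 47 mm long, at each side. One end tapers over its last 14 mm from 26 to 14 mm, the other is cut square. The point is its centre, 17 mm above its bed. x runs along it; whether +x is the chamfered or the square end differs from pin to pin. May be absent
- pin4_mid (a point): a steel guide pin lying down, 130 mm long, 0.15 kg: a square middle 36 mm long, 34 x 34 mm across, and a round shank 26 mm in diameter, 47 mm long, at each side. One end tapers over its last 14 mm from 26 to 14 mm, the other is cut square. The point is its centre, 17 mm above its bed. x runs along it; whether +x is the chamfered or the square end differs from pin to pin. May be absent
- grease_jar: a closed grease jar standing by on the bench, not to be disturbed
- tape_roll: a roll of tape standing by on the bench, not to be disturbed
- mug: a mug standing by on the bench, not to be disturbed
Things that resemble listed ones, but are neither listed nor needed, are in the scene too. Leave any blue look-alike of the part that bears pin3_mid alone.

How it is judged:
By the outcome, as a careful person would: the job done as asked, in the order asked, and still so for the second after the job is handed in, with the robot touching nothing.
Of pin1, pin2, pin3, pin4 only 3 to 4 are there at a start; the rules pass over those that are not, and their reading is None.
At some moment in a run one of pin1, pin2, pin3, pin4 may be knocked a few centimetres aside while the robot is not near it.
Once in a run the grip may slacken for a moment while it holds something.
It also fails if it takes over 210 s, if anything falls off the work surface, if the arm or the gripper's body presses on something with over 40 N, if the wrist force passes 120 N, or if a joint passes its speed limit or range.

## Working session

There is one attempt and no reset: what is moved stays moved. The work goes in short steps, Python scripts to look and compute and a tool call to move; the robot and the scene stay as the last step left them, time stands still between calls to the robot, and variables do not carry over. Pictures are saved under pics/ and viewed, at most 14 in all, crops included, and the job is handed in when it is done.

Besides the shell and the picture viewer there is one more tool, called after "Call:" as a command line: name --pt "numbers of a row" for each row, then --argument value for the rest. send_rows: Moves the arm, as the interface text tells. Its arguments: {"type":"object","properties":{"motion":{"type":"array","items":{"type":"array","items":{"type":"number"}}}},"required":["motion"]}

```bash
ls; mkdir -p pics
python3 - <<'E'
from rig import get_state, optics, ticket, arm
import cv2
print(get_state()); print([a for a in dir(arm) if a[0]!='_'], arm.tip_reach)
ims=[]
for n in ("scene","side","wrist"):
    f=optics.grab_frame(n); cv2.imwrite(f"pics/{n}0.png",f["pixels"][:,:,::-1])
    print(n,{k:(v if not hasattr(v,'tolist') else v.tolist()) for k,v in f.items() if k!="pixels"})
E
```

```text
pics
{'time_s': 0.0, 'qpos': array([-1.05615268e-01,  4.91580911e-01,  1.55944388e+00, -1.86631118e-05,
        1.09168764e+00, -1.05535018e-01]), 'joint_velocities': array([-0.00101691,  0.00029371, -0.00073644,  0.00048601,  0.00218902,
        0.00059734]), 'joint_efforts': array([-2.53899279e-04, -6.18447447e+01, -2.61596632e+01, -1.41405640e-04,
        4.01603000e-03, -9.44706159e-06]), 'position': array([6.24799510e+02, 3.04677387e-02, 2.47716379e+02]), 'orientation': array([-2.22091246e+00, -2.22075337e+00,  1.12567939e-03]), 'wrist_force': array([-0.56694651,  0.02522211, -0.39521297]), 'torque': array([ 0.00779676, -0.00736045, -0.00476651]), 'grasp_force': 0.0, 'opening': 85.54116201033227}
['IKError', 'tip_reach'] 17.0
scene {'fx': 435.53545363075426, 'fy': 435.53545363075426, 'cx': 257.9040575768392, 'cy': 189.04151791012512, 'dist_coeffs': [-0.10959620778846486, 0.0, 0.0, 0.0, 0.0], 'R': [[0.7682991668202747, 0.639962119953444, -0.012840377251686045], [0.4993786030261224, -0.6118310648495343, -0.613419724923126], [-0.40042152927003094, 0.4648776539152845, -0.78965268681
[... 282 characters left out ...]
2802785, 0.009659852596836624], [-0.17085210576415194, 0.5452618001640465, -0.8206699258763039], [0.2292170690393459, -0.7880685092369967, -0.5713208905772561]], 't': [412.33716585451725, 130.6213207709179, 1328.6027551580335]}
wrist {'fx': 332.3365794045156, 'fy': 332.3365794045156, 'cx': 254.22070093784004, 'cy': 188.56340341035065, 'dist_coeffs': [-0.07416838243075588, 0.0, 0.0, 0.0, 0.0], 'tool_from_camera': [[0.0010698384315296393, -0.9449743339660437, -0.3271427266364945, 84.18466564658632], [0.9999991265169745, 0.00126488271366994, -0.0003834540481496072, -0.8162070422607082], [0.0007761514135821867, -0.3271420306489986, 0.9449748617671426, -125.59588670181563], [0.0, 0.0, 0.0, 1.0]]}
```

View pics/scene0.png

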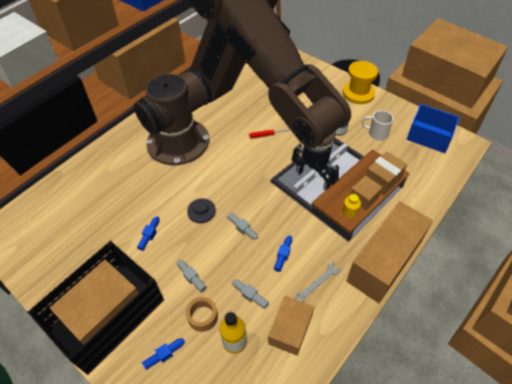

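View pics/side0.png

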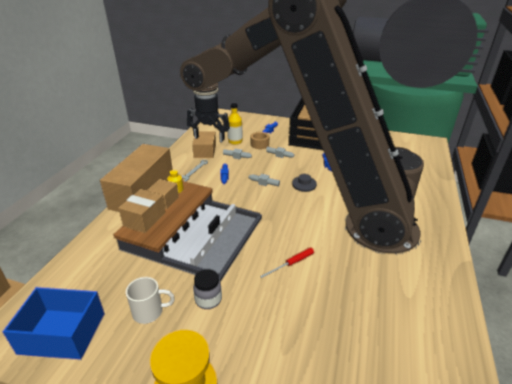

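View pics/wrist0.png

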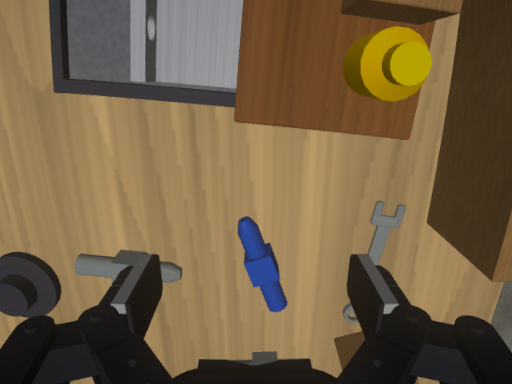

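```bash
cat > h.py <<'E'
from rig import get_state, optics, ticket, arm
import numpy as np, cv2
from scipy.spatial.transform import Rotation as Ro
def grab(n,save=None):
    s=get_state(); f=optics.grab_frame(n)
    if n=="wrist":
        T=np.eye(4); T[:3,:3]=Ro.from_rotvec(s["orientation"]).as_matrix(); T[:3,3]=s["position"]
        M=T@np.array(f["tool_from_camera"]); f["R"]=M[:3,:3].T; f["t"]=-M[:3,:3].T@M[:3,3]
    f["K"]=np.array([[f["fx"],0,f["cx"]],[0,f["fy"],f["cy"]],[0,0,1]]); f["D"]=np.array(f["dist_coeffs"]); f["R"]=np.array(f["R"]); f["t"]=np.array(f["t"])
    if save: cv2.imwrite(f"pics/{save}.png",f["pixels"][:,:,::-1])
    return f
def ray(f,p):
    u=cv2.undistortPoints(np.array([[p]],float),f["K"],f["D"])[0,0]
    d=f["R"].T@np.array([u[0],u[1],1]); return -f["R"].T@f["t"], d/np.linalg.norm(d)
def onz(f,p,z):
    o,d=ray(f,p); return o+d*(z-o[2])/d[2]
def proj(f,X):
    return cv2.projectPoints(np.array(X,float).reshape(-1,3),cv2.Rodrigues(f["R"])[0],f["t"],f["K"],f["D"])[0][:,0]
def tri(f1,p1,f2,p2):
    o1,d1=ray(f1,p1);o2,d2=ray(f2,p2)
    a=np.linalg.lstsq(np.c_[d1,-d2],o2-o1,rcond=None)[0]; return (o1+a[0]*d1+o2+a[1]*d2)/2, np.linalg.norm(o1+a[0]*d1-o2-a[1]*d2)
def row(P,yaw=None,opening=None,cmd=None):
    """row to reach TCP P with tool pointing down, tool y axis at world angle yaw (mod pi)"""
    s=get_state(); p=np.array(cmd if cmd is not None else s["position"]); R=Ro.from_rotvec(s["orientation"])
    d=R.inv().apply(np.array(P)-p)/300
    w=np.zeros(3)
    if yaw is not None:
        best=None
        for k in (0,1):
            y=np.array([np.cos(yaw+k*np.pi),np.sin(yaw+k*np.pi),0]); z=np.array([0,0,-1.]); x=np.cross(y,z)
            v=(R.inv()*Ro.from_matrix(np.c_[x,y,z])).as_rotvec()
            if best is None or np.linalg.norm(v)<np.linalg.norm(best): best=v
        w=best/np.pi
    return np.round(np.r_[d,w],4)
def st():
    s=get_state(); R=Ro.from_rotvec(s["orientation"]).as_matrix()
    print("t",s["time_s"],"pos",s["position"].round(1),"yawy",np.degrees(np.arctan2(R[1,1],R[0,1])).round(1),"z",R[:,2].round(3),"q5",s["qpos"].round(2),"F",s["wrist_force"].round(1),"open",round(s["opening"],1),"g",round(s["grasp_force"],1))
E
python3 - <<'E'
from h import *
f=grab("scene"); g=grab("side"); w=grab("wrist")
for p in [(243,225),(192,275),(250,293),(201,210),(202,313),(233,330),(284,253),(149,232)]: print(p,onz(f,p,17).round())
print('side')
for p in [(264,180),(237,153),(281,152),(207,288),(147,300)]: print(p,onz(g,p,17).round())
print('wrist');
for p in [(130,266),(262,262),(58,88),(235,99),(55,5)]: print(p,onz(w,p,22).round())
im=f["pixels"]; c=cv2.resize(im[120:330,130:430],None,fx=2.6,fy=2.6,interpolation=cv2.INTER_CUBIC); cv2.imwrite("pics/c1.png",c[:,:,::-1])
im=g["pixels"]; c=cv2.resize(im[110:320,90:370],None,fx=2.8,fy=2.8,interpolation=cv2.INTER_CUBIC); cv2.imwrite("pics/c2.png",c[:,:,::-1])
E
```

```text
(243, 225) [ 462. -140.   17.]
(192, 275) [ 461. -381.   17.]
(250, 293) [ 639. -312.   17.]
(201, 210) [ 311. -186.   17.]
(202, 313) [ 572. -450.   17.]
(233, 330) [ 676. -430.   17.]
(284, 253) [ 634. -138.   17.]
(149, 232) [ 238. -361.   17.]
side
(264, 180) [ 463. -141.   17.]
(237, 153) [ 639. -315.   17.]
(281, 152) [ 454. -383.   17.]
(207, 288) [461. 437.  17.]
(147, 300) [599. 522.  17.]
wrist
(130, 266) [ 470. -139.   22.]
(262, 262) [ 633. -132.   22.]
(58, 88) [418.  74.  22.]
(235, 99) [604.  60.  22.]
(55, 5) [427. 154.  22.]
```

View pics/c2.png

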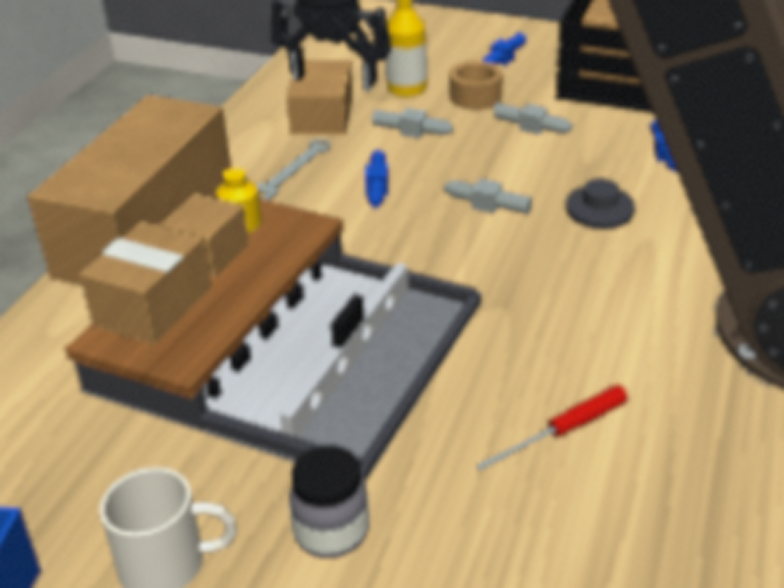

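Run:
```python
from h import *
f=grab("scene"); g=grab("side")
for n,x,y,z in [("tabtop-mid",350,300,82),("wallendL",290,420,46),("wallendR",403,268,46),("lipR",478,298,18),("lipL",368,455,18),("shelfR",342,222,74),("shelfL",193,388,74)]:
    print(n,onz(g,(90+x/2.8,110+y/2.8),z).round())
```

```text
tabtop-mid [525. 210.  82.]
wallendL [528. 374.  46.]
wallendR [505.  91.  46.]
lipR [408.  87.  18.]
lipL [443. 372.  18.]
shelfR [600.  57.  74.]
shelfL [630. 385.  74.]
```

View pics/c1.png

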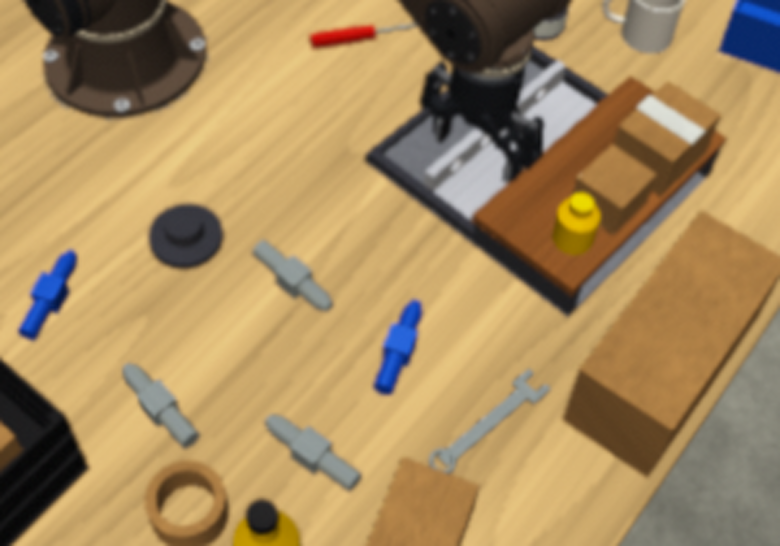

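Call:
send_rows --pt "0.15 -0.08 0 0 0 0 1" --pt "0.3 -0.16 0 0 0 0 1" --pt "0.45 -0.25 0 0 0 0.033 1" --pt "0.64 -0.35 0 0 0 0.033 1" --pt "0.64 -0.35 0 0 0 0.033 1" --pt "0.64 -0.35 0 0 0 0.033 1" --pt "0.64 -0.35 0 0 0 0.033 1" --pt "0.64 -0.35 0 0 0 0.033 1" --pt "0.64 -0.35 0 0 0 0.033 1" --pt "0.64 -0.35 0 0 0 0.033 1"

```text
time_s: 1.65
position: [520.2, 191.7, 248.3]
orientation: [2.334, 2.103, 0.0]
wrist_force: [-0.7, -0.4, -0.1]
opening: 85.5
grasp_force: 0.0
```

Run:
```python
from h import *
st(); grab("wrist","w1"); f=grab("wrist")
```

```text
t 1.65 pos [520.2 191.7 248.3] yawy -6.0 z [ 0. -0. -1.] q5 [ 0.23  0.39  1.73 -0.    1.02  0.34] F [-0.7 -0.4 -0.1] open 85.5 g 0.0
```

View pics/w1.png

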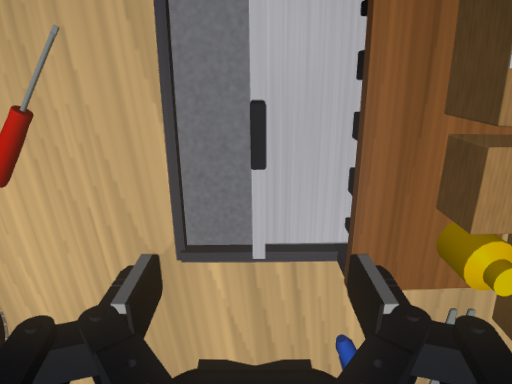

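Run:
```python
from h import *
f=grab("wrist")
for n,p,z in [("tabtop",(258,134),82),("tab t",(258,101),82),("tab b",(258,168),82),("wall front top edge",(249,10),46),("wall b",(252,255),46),("lip in top",(172,10),18),("lip in bot",(185,240),18),("railR in l",(190,246),24),("railR in r",(340,244),24),("shelf t",(371,10),74),("shelf b",(351,285),74),("lip outer t",(155,10),18),("lip outer b",(178,255),18)]:
    print(n,onz(f,p,z).round(1))
```

```text
tabtop [526.  225.4  82. ]
tab t [528.8 253.6  82. ]
tab b [522.9 194.4  82. ]
wall front top edge [528.9 331.8  46. ]
wall b [505.5  84.2  46. ]
lip in top [454.1 345.2  18. ]
lip in bot [425.5  96.4  18. ]
railR in l [431.8  90.9  24. ]
railR in r [609.8  75.1  24. ]
shelf t [629.4 318.   74. ]
shelf b [609.5  52.3  74. ]
lip outer t [437.4 347.3  18. ]
lip outer b [413.2  76.8  18. ]
```

Call:
send_rows --pt "0.108 0.007 0.1 0 0 -0.003 1" --pt "0.108 0.007 0.3 0 0 -0.003 1" --pt "0.108 0.007 0.45 0 0 -0.003 1" --pt "0.108 0.007 0.55 0 0 -0.003 0.6" --pt "0.108 0.007 0.6 0 0 -0.003 0.5" --pt "0.108 0.007 0.6 0 0 -0.003 0.3" --pt "0.108 0.007 0.6 0 0 -0.003 0" --pt "0.108 0.007 0.6 0 0 -0.003 0" --pt "0.108 0.007 0.6 0 0 -0.003 0" --pt "0.108 0.007 0.6 0 0 -0.003 0"

```text
time_s: 3.05
position: [526.2, 224.2, 69.6]
orientation: [2.323, 2.113, 0.004]
wrist_force: [1.8, 0.1, 7.1]
opening: 13.1
grasp_force: 60.8
```

Run:
```python
from h import *
st()
```

```text
t 3.05 pos [526.2 224.2  69.6] yawy -5.4 z [ 0.002  0.001 -1.   ] q5 [ 0.29  0.65  1.85 -0.    0.64  0.38] F [1.8 0.1 7.1] open 13.1 g 60.8
```

Call:
send_rows --pt "0 -0.03 0 0 0 0 0" --pt "0 -0.06 0 0 0 0 0" --pt "0 -0.09 0 0 0 0 0" --pt "0 -0.12 0 0 0 0 0" --pt "0 -0.15 0 0 0 0 0" --pt "0 -0.18 0 0 0 0 0" --pt "0 -0.21 0 0 0 0 0" --pt "0 -0.23 0 0 0 0 0" --pt "0 -0.24 0 0 0 0 0" --pt "0 -0.245 0 0 0 0 0"

```text
time_s: 4.3
position: [454.1, 231.4, 69.6]
orientation: [2.321, 2.113, 0.008]
wrist_force: [7.4, -0.9, 4.5]
opening: 13.5
grasp_force: 60.9
```

Run:
```python
from h import *
st()
```

```text
t 4.3 pos [454.1 231.4  69.6] yawy -5.4 z [ 0.005  0.002 -1.   ] q5 [ 0.34  0.6   2.   -0.    0.54  0.44] F [ 7.4 -0.9  4.5] open 13.5 g 60.9
```

Call:
send_rows --pt "0 -0.004 0 0 0 0 0" --pt "0 -0.008 0 0 0 0 0" --pt "0 -0.012 0 0 0 0 0" --pt "0 -0.015 0 0 0 0 0" --pt "0 -0.017 0 0 0 0 0" --pt "0 -0.017 0 0 0 0 0" --pt "0 -0.017 0 0 0 0 0" --pt "0 -0.017 0 0 0 0 0" --pt "0 -0.017 0 0 0 0 0" --pt "0 -0.017 0 0 0 0 0"

```text
time_s: 5.55
position: [449.2, 231.9, 69.6]
orientation: [2.322, 2.113, 0.008]
wrist_force: [7.9, -1.0, 6.8]
opening: 13.0
grasp_force: 61.1
```

Run:
```python
from h import *
st()
```

```text
t 5.55 pos [449.2 231.9  69.6] yawy -5.4 z [ 0.006  0.002 -1.   ] q5 [ 0.35  0.59  2.01 -0.    0.53  0.44] F [ 7.9 -1.   6.8] open 13.0 g 61.1
```

Call:
send_rows --pt "0 -0.003 0 0 0 0 0" --pt "0 -0.006 0 0 0 0 0" --pt "0 -0.009 0 0 0 0 0" --pt "0 -0.012 0 0 0 0 0" --pt "0 -0.012 0 0 0 0 0" --pt "0 -0.012 0 0 0 0 0" --pt "0 -0.012 0 0 0 0 0" --pt "0 -0.012 0 0 0 0 0" --pt "0 -0.012 0 0 0 0 0" --pt "0 -0.012 0 0 0 0 0"

```text
time_s: 6.8
position: [445.6, 232.2, 69.6]
orientation: [2.322, 2.113, 0.008]
wrist_force: [7.1, -1.3, 6.4]
opening: 12.9
grasp_force: 59.0
```

Run:
```python
from h import *
st()
```

```text
t 6.8 pos [445.6 232.2  69.6] yawy -5.4 z [ 0.005  0.002 -1.   ] q5 [ 0.35  0.59  2.02 -0.    0.52  0.44] F [ 7.1 -1.3  6.4] open 12.9 g 59.0
```

Call:
send_rows --pt "0 -0.003 0 0 0 0 0" --pt "0 -0.006 0 0 0 0 0" --pt "0 -0.009 0 0 0 0 0" --pt "0 -0.012 0 0 0 0 0" --pt "0 -0.015 0 0 0 0 0" --pt "0 -0.015 0 0 0 0 0" --pt "0 -0.015 0 0 0 0 0" --pt "0 -0.015 0 0 0 0 0" --pt "0 -0.015 0 0 0 0 0" --pt "0 -0.015 0 0 0 0 0"

```text
time_s: 8.05
position: [443.8, 232.5, 69.7]
orientation: [2.32, 2.11, 0.016]
wrist_force: [20.2, -9.3, -0.6]
opening: 13.1
grasp_force: 58.8
```

Run:
```python
from h import *
st()
```

```text
t 8.05 pos [443.8 232.5  69.7] yawy -5.4 z [ 0.011  0.003 -1.   ] q5 [ 0.35  0.59  2.03 -0.    0.51  0.45] F [20.2 -9.3 -0.6] open 13.1 g 58.8
```

Call:
send_rows --pt "0 0.005 0 0 0 0 0.3" --pt "0 0.005 0 0 0 0 0.5" --pt "0 0.005 0 0 0 0 0.6" --pt "0 0.005 -0.05 0 0 0 0.7" --pt "0 0.005 -0.15 0 0 0 1" --pt "0 0.03 -0.3 0 0 0 1" --pt "-0.04 0.12 -0.45 0 0 0 1" --pt "-0.087 0.21 -0.6 0 0 0 1" --pt "-0.087 0.21 -0.6 0 0 0 1" --pt "-0.087 0.21 -0.6 0 0 0 1"

```text
time_s: 9.3
position: [498.5, 200.2, 248.3]
orientation: [-2.324, -2.114, 0.001]
wrist_force: [-0.1, -0.2, -0.2]
opening: 85.4
grasp_force: 0.0
```

Run:
```python
from h import *
st(); grab("wrist","w2"); f=grab("scene","s2")
```

```text
t 9.3 pos [498.5 200.2 248.3] yawy -5.4 z [-0.001 -0.    -1.   ] q5 [0.26 0.37 1.77 0.   1.   0.35] F [-0.1 -0.2 -0.2] open 85.4 g 0.0
```

View pics/w2.png

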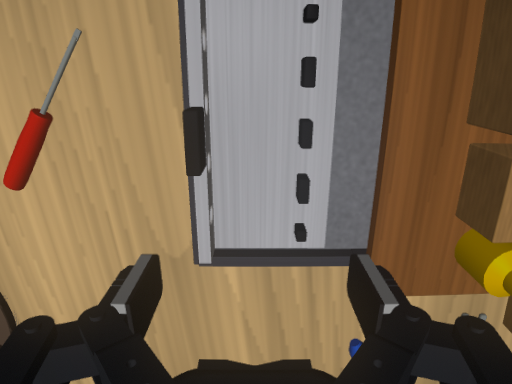

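Run:
```python
from h import *
f=grab("wrist")
P=[]
for p in [(311,13),(309,72),(306,133),(303,188),(300,232)]: P.append(onz(f,p,40)); print(P[-1].round(1))
print("tab",onz(f,(194,141),82).round(1))
P=np.array(P)[1:4]; d=P[0]-P[-1]; print(np.degrees(np.arctan2(-d[0],d[1])),np.linalg.norm(d))
th=np.radians(-5.5);u=np.array([np.cos(th),np.sin(th)]);v=np.array([-u[1],u[0]])
print("slots from posts",[(P[1,:2]-48*u+k*v).round(1) for k in(-93,-31,31,93)])
```

```text
[561.6 333.8  40. ]
[557.1 281.9  40. ]
[551.5 223.5  40. ]
[545.7 165.2  40. ]
[540.2 113.7  40. ]
tab [446.5 233.2  82. ]
-5.574546972969473 117.19436334957904
slots from posts [array([494.8, 135.5]), array([500.7, 197.2]), array([506.7, 258.9]), array([512.6, 320.6])]
```

Run:
```python
from h import *
f=grab("scene")
for n,a,b in [("A",(262,248),(326,303)),("B",(132,372),(190,438)),("C",(272,420),(353,482))]:
    p,q=[onz(f,(130+x/2.6,120+y/2.6),15) for x,y in(a,b)]; d=q-p
    print(n,((p+q)/2).round(),np.linalg.norm(d).round(),np.degrees(np.arctan2(d[1],d[0])).round(1))
im=f["pixels"][:,:,:].astype(int); hsv=cv2.cvtColor(f["pixels"],cv2.COLOR_RGB2HSV)
m=((hsv[...,1]<60)&(hsv[...,2]>80)&(hsv[...,2]<200)).astype(np.uint8); m[:190]=0
for c in cv2.findContours(m,cv2.RETR_EXTERNAL,cv2.CHAIN_APPROX_NONE)[0]:
    if cv2.contourArea(c)>60: 
        r=cv2.minAreaRect(c); print(np.round(r[0]),np.round(r[1]),cv2.contourArea(c),onz(f,r[0],15).round())
```

```text
A [ 463. -142.   15.] 119.0 -5.4
B [ 461. -382.   15.] 117.0 -8.6
C [ 639. -312.   15.] 123.0 0.3
[235. 345.] [11. 23.] 103.0 [ 708. -458.   15.]
[ 25. 353.] [129.  57.] 4240.5 [ 263. -877.   15.]
[250. 293.] [41. 13.] 330.0 [ 636. -311.   15.]
[317. 283.] [11. 54.] 256.5 [ 776. -155.   15.]
[191. 275.] [39. 12.] 295.0 [ 456. -382.   15.]
[243. 226.] [36. 11.] 258.5 [ 463. -142.   15.]
[421. 286.] [193. 180.] 17268.0 [1033.   35.   15.]
[374. 212.] [ 4. 65.] 228.5 [775. 184.  15.]
[308. 196.] [13. 33.] 207.5 [559.  94.  15.]
```

Call:
send_rows --pt "-0.1 -0.003 0 0 0 -0.05 1" --pt "-0.25 -0.006 0 0 0 -0.1 1" --pt "-0.4 -0.01 0 0 0 -0.15 1" --pt "-0.55 -0.015 0 0 0 -0.2 1" --pt "-0.7 -0.02 0 0 0 -0.26 1" --pt "-0.85 -0.03 0 0 0 -0.32 1" --pt "-1 -0.03 0 0 0 -0.38 1" --pt "-1 -0.03 0 0 0 -0.44 1" --pt "-1 -0.03 0 0 0 -0.5 1" --pt "-1 -0.03 0 0 0 -0.5 1"

```text
time_s: 10.75
position: [462.0, -97.3, 247.8]
orientation: [-0.148, -3.137, -0.001]
wrist_force: [0.4, -0.1, -0.2]
opening: 85.6
grasp_force: 0.0
```

Run:
```python
from h import *
st(); f=grab("wrist","w3"); print(proj(f,[[463,-142,17],[463-65,-136,13],[463+65,-148,13]]))
```

```text
t 10.75 pos [462.  -97.3 247.8] yawy 84.6 z [-0.001  0.    -1.   ] q5 [-0.35  0.28  1.92  0.    0.95 -1.82] F [ 0.4 -0.1 -0.2] open 85.6 g 0.0
[[214.23784195 160.79777999]
 [212.38407745  99.93257596]
 [216.84038835 213.79088333]]
```

View pics/w3.png

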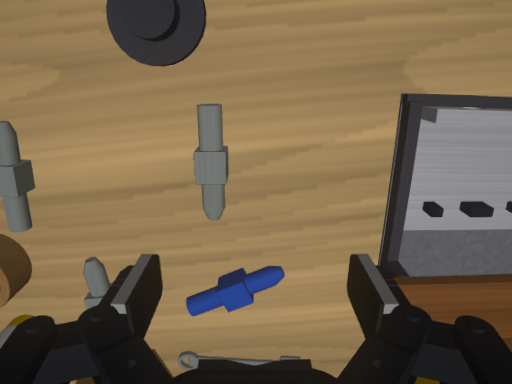

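```bash
cat > pin.py <<'E'
from h import *
def pins(f,z=17,amin=300,lo=75,hi=190):
    """grey pin blobs in a wrist frame -> centre, yaw of long axis on plane z"""
    hsv=cv2.cvtColor(f["pixels"],cv2.COLOR_RGB2HSV)
    m=((hsv[...,1]<45)&(hsv[...,2]>lo)&(hsv[...,2]<hi)).astype(np.uint8)
    m=cv2.morphologyEx(m,cv2.MORPH_OPEN,np.ones((3,3)))
    for c in cv2.findContours(m,cv2.RETR_EXTERNAL,cv2.CHAIN_APPROX_NONE)[0]:
        if cv2.contourArea(c)<amin: continue
        W=np.array([onz(f,p[0],z)[:2] for p in c.astype(float)],np.float32)
        (cx,cy),(w,h),a=cv2.minAreaRect(W); 
        if max(w,h)>160 or max(w,h)<90 or min(w,h)>60: continue
        b=cv2.boxPoints(((cx,cy),(w,h),a)); e=b[1]-b[0]; e2=b[2]-b[1]
        e=e if np.linalg.norm(e)>np.linalg.norm(e2) else e2
        print("pin",round(cx,1),round(cy,1),"size",round(w),round(h),"yaw",(np.degrees(np.arctan2(e[1],e[0]))+90)%180-90, "px",c[:,0].min(0),c[:,0].max(0))
E
python3 - <<'E'
from pin import *
f=grab("wrist"); pins(f)
for p in [(211,165),(211,157)]: print(onz(f,p,34).round(1))
E
```

```text
pin 461.2 -388.2 size 29 136 yaw -9.258057 px [  0 122] [ 27 231]
pin 467.4 -147.6 size 35 131 yaw -5.000038 px [194 105] [226 219]
[ 463.2 -143.5   34. ]
[ 454.6 -142.3   34. ]
```

Call:
send_rows --pt "-0.01 -0.08 0.05 0 0 0 1" --pt "-0.021 -0.156 0.2 0 0 0 1" --pt "-0.021 -0.156 0.4 0 0 0 1" --pt "-0.021 -0.156 0.6 0 0 0 1" --pt "-0.021 -0.156 0.72 0 0 0 0.9" --pt "-0.021 -0.156 0.763 0 0 0 0.7" --pt "-0.021 -0.156 0.763 0 0 0 0.3" --pt "-0.021 -0.156 0.763 0 0 0 0" --pt "-0.021 -0.156 0.763 0 0 0 0" --pt "-0.021 -0.156 0.763 0 0 0 0"

```text
time_s: 12.1
position: [464.6, -144.9, 20.5]
orientation: [0.148, 3.136, -0.001]
wrist_force: [-0.9, 0.6, 8.0]
opening: 33.5
grasp_force: 60.9
```

Run:
```python
from h import *
st(); f=grab("wrist","w4")
```

```text
t 12.1 pos [ 464.6 -144.9   20.5] yawy 84.6 z [ 0.002 -0.001 -1.   ] q5 [-0.44  0.67  2.08  0.    0.39 -1.91] F [-0.9  0.6  8. ] open 33.5 g 60.9
```

View pics/w4.png

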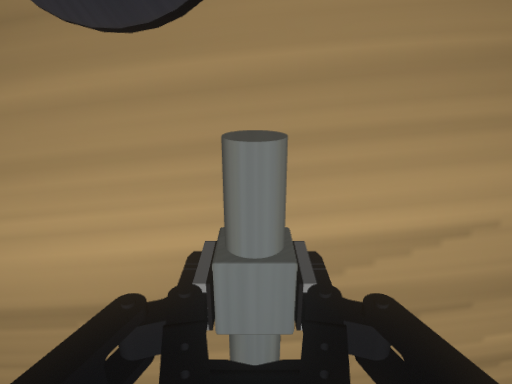

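Call:
send_rows --pt "0 0 -0.05 0 0 0 0" --pt "0 0 -0.15 0 0 0 0" --pt "0 0 -0.25 0 0 0.05 0" --pt "0 0.1 -0.37 0 0 0.1 0" --pt "-0.02 0.2 -0.37 0 0 0.15 0" --pt "-0.03 0.3 -0.37 0 0 0.2 0" --pt "-0.04 0.4 -0.37 0 0 0.25 0" --pt "-0.05 0.5 -0.37 0 0 0.3 0" --pt "-0.068 0.56 -0.37 0 0 0.35 0" --pt "-0.068 0.56 -0.37 0 0 0.4 0"

```text
time_s: 13.4
position: [500.3, 21.8, 131.4]
orientation: [1.968, 2.448, 0.001]
wrist_force: [-0.7, -0.2, -1.8]
opening: 33.3
grasp_force: 60.1
```

Run:
```python
from h import *
st(); 
def sl(k,d=0):
    th=np.radians(-5.5);u=np.array([np.cos(th),np.sin(th)]);v=np.array([-u[1],u[0]])
    return np.array([505.0,226.6])+(62*(k-2.5))*v+d*u
print([sl(k).round(1) for k in (1,2,3,4)])
x,y=sl(1,17); print(row((x,y,60),np.radians(-95.5)))
```

```text
t 13.4 pos [500.3  21.8 131.4] yawy 12.4 z [ 0.001 -0.    -1.   ] q5 [-0.09  0.48  1.98  0.    0.68 -0.3 ] F [-0.7 -0.2 -1.8] open 33.3 g 60.1
[array([496.1, 134. ]), array([502. , 195.7]), array([508. , 257.5]), array([513.9, 319.2])]
[ 3.511e-01  1.203e-01  2.381e-01  2.000e-04  2.000e-04 -4.006e-01]
```

Call:
send_rows --pt "0.1 0.03 0 0 0 0.059 0" --pt "0.2 0.06 0 0 0 0.118 0" --pt "0.3 0.1 0 0 0 0.177 0" --pt "0.351 0.12 0 0 0 0.236 0" --pt "0.351 0.12 0 0 0 0.295 0" --pt "0.351 0.12 0 0 0 0.354 0" --pt "0.351 0.12 0 0 0 0.413 0" --pt "0.351 0.12 0 0 0 0.472 0" --pt "0.351 0.12 0 0 0 0.531 0" --pt "0.351 0.12 0 0 0 0.59 0"

```text
time_s: 14.65
position: [512.2, 131.2, 131.4]
orientation: [-3.14, 0.108, -0.001]
wrist_force: [1.2, -0.5, -2.1]
opening: 32.6
grasp_force: 60.1
```

```bash
cat >> h.py <<'E'
def sl(k,d=0):
    th=np.radians(-5.5);u=np.array([np.cos(th),np.sin(th)]);v=np.array([-u[1],u[0]])
    return np.array([505.0,226.6])+(62*(k-2.5))*v+d*u
E
python3 - <<'E'
from h import *
st(); 
x,y=sl(1,17); print(row((x,y,60),np.radians(-95.5)), row((x,y,31),np.radians(-95.5)))
f=grab("wrist","w5"); f=grab("side","d5"); g=grab("scene")
E
```

```text
t 14.65 pos [512.2 131.2 131.4] yawy -94.0 z [ 0.  0. -1.] q5 [ 0.13  0.51  1.91 -0.    0.71  1.77] F [ 1.2 -0.5 -2.1] open 32.6 g 60.1
[ 2.400e-03 -4.200e-03  2.381e-01 -0.000e+00 -2.000e-04  8.600e-03] [ 2.400e-03 -4.200e-03  3.348e-01 -0.000e+00 -2.000e-04  8.600e-03]
```

View pics/w5.png

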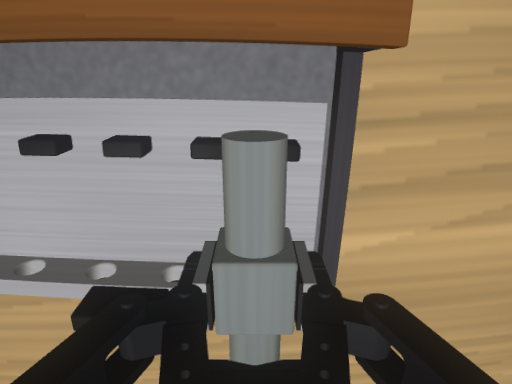

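Call:
send_rows --pt "0.002 -0.004 0.02 0 0 0.009 0" --pt "0.002 -0.004 0.08 0 0 0.009 0" --pt "0.002 -0.004 0.16 0 0 0.009 0" --pt "0.002 -0.004 0.22 0 0 0.009 0" --pt "0.002 -0.004 0.26 0 0 0.009 0" --pt "0.002 -0.004 0.29 0 0 0.009 0" --pt "0.002 -0.004 0.31 0 0 0.009 0" --pt "0.002 -0.004 0.325 0 0 0.009 0" --pt "0.002 -0.004 0.331 0 0 0.009 0" --pt "0.002 -0.004 0.331 0 0 0.009 0"

```text
time_s: 16.05
position: [513.1, 132.4, 31.2]
orientation: [-3.138, 0.143, -0.0]
wrist_force: [-0.1, 0.5, -1.1]
opening: 33.1
grasp_force: 60.0
```

Run:
```python
from h import *
st();
```

```text
t 16.05 pos [513.1 132.4  31.2] yawy -95.2 z [ 0.  0. -1.] q5 [ 0.13  0.68  1.97 -0.    0.49  1.79] F [-0.1  0.5 -1.1] open 33.1 g 60.0
```

Call:
send_rows --pt "-0.007 0 0 0 0 0 0" --pt "-0.013 0 0 0 0 0 0" --pt "-0.02 0 0 0 0 0 0" --pt "-0.026 0 0 0 0 0 0" --pt "-0.032 0 0 0 0 0 0" --pt "-0.038 0 0 0 0 0 0" --pt "-0.043 0 0 0 0 0 0" --pt "-0.047 0 0 0 0 0 0" --pt "-0.05 0 0 0 0 0 0" --pt "-0.05 0 0 0 0 0 0"

```text
time_s: 17.3
position: [500.8, 133.4, 31.5]
orientation: [-3.138, 0.142, -0.01]
wrist_force: [11.7, -6.4, -5.3]
opening: 33.4
grasp_force: 60.0
```

Run:
```python
from h import *
st();
```

```text
t 17.3 pos [500.8 133.4  31.5] yawy -95.2 z [ 0.006  0.    -1.   ] q5 [ 0.13  0.67  2.   -0.    0.46  1.8 ] F [11.7 -6.4 -5.3] open 33.4 g 60.0
```

Call:
send_rows --pt "0.003 0.003 0.001 0 0 0 0" --pt "0.003 0.005 0.003 0 0 0 0" --pt "0 0.005 0.003 0 0 0 0" --pt "-0.004 0.005 0.003 0 0 0 0" --pt "-0.007 0.005 0.003 0 0 0 0" --pt "-0.01 0.005 0.003 0 0 0 0" --pt "-0.013 0.005 0.003 0 0 0 0" --pt "-0.015 0.005 0.003 0 0 0 0" --pt "-0.015 0.005 0.003 0 0 0 0" --pt "-0.015 0.005 0.003 0 0 0 0"

```text
time_s: 18.55
position: [499.0, 132.7, 31.4]
orientation: [-3.136, 0.143, -0.02]
wrist_force: [21.2, -4.8, -3.6]
opening: 33.4
grasp_force: 60.3
```

Run:
```python
from h import *
st();
```

```text
t 18.55 pos [499.  132.7  31.4] yawy -95.2 z [ 0.013  0.001 -1.   ] q5 [ 0.13  0.67  2.01 -0.    0.45  1.8 ] F [21.2 -4.8 -3.6] open 33.4 g 60.3
```

Run:
```python
from h import *
f=grab("wrist"); im=cv2.cvtColor(f["pixels"],cv2.COLOR_RGB2GRAY)
print(im[110:260:3,254])
cv2.imwrite("pics/w6.png",f["pixels"][:,:,::-1])
s=get_state(); R=Ro.from_rotvec(s["orientation"])
for r in (131,132): 
    X=onz(f,(254,r),s["position"][2]-3.5+13); print(R.inv().apply(X-s["position"]))
```

```text
[177 175 178 178 177 181 179  76  77  76  77 140 140 140 140 140 139 140
 139 140 139 140 139 140 140 140 140 139 139 139 139 139 139 139 139 139
 139 139 138 139 139 139 139 139 139 138 138 138 138 136]
[64.4889357   0.23150834 -8.67944722]
[64.13633318  0.23182211 -8.68394178]
```

View pics/w6.png

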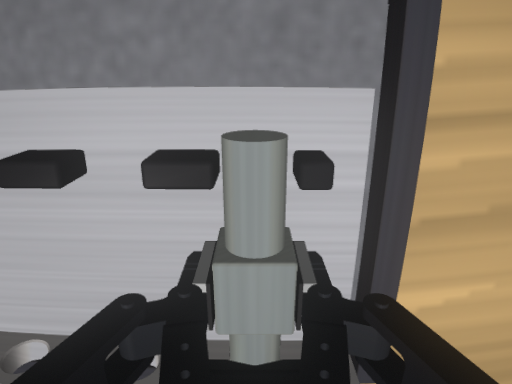

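Run:
```python
from h import *
f=grab("wrist"); s=get_state(); R=Ro.from_rotvec(s["orientation"]); im=cv2.cvtColor(f["pixels"],cv2.COLOR_RGB2GRAY)
print(im[140:195:2,190],im[140:195:2,310])
for n,p in [("end",(254,131)),("post rear L",(190,150)),("post rear R",(312,150)),("front top L",(190,164)),("gapL",(219,164)),("gapR",(294,164))]:
    X=onz(f,p,40.); print(n,R.inv().apply(X-s["position"]).round(1))
```

```text
[178 179 180 180 179  47  40  39  39  39  39  41  46  51  51  51  52  52
  52  51  52  53  52  50  43 169 169 168] [180 180 183 184 184  90  41  41  41  41  41  43  46  49  49  48  49  49
  49  48  50  49  49  50  47 170 172 174]
end [64.3  0.2 -7.7]
post rear L [ 57.5 -22.9  -7.8]
post rear R [57.6 21.2 -7.9]
front top L [ 52.3 -23.2  -7.8]
gapL [ 52.3 -12.6  -7.9]
gapR [52.3 14.9 -7.9]
```

Run:
```python
from h import *
f=grab("wrist"); s=get_state(); R=Ro.from_rotvec(s["orientation"]); im=cv2.cvtColor(f["pixels"],cv2.COLOR_RGB2GRAY)
for r in (154,160,170,180,186): print(r,im[r,136:336:2].tolist())
o,_=ray(f,(254,164)); print(o)
```

```text
154 [170, 170, 170, 170, 170, 170, 170, 154, 57, 42, 41, 42, 41, 41, 41, 41, 41, 40, 40, 39, 40, 40, 39, 39, 39, 39, 39, 39, 39, 39, 39, 39, 38, 38, 39, 39, 38, 40, 39, 38, 39, 46, 168, 99, 113, 123, 130, 134, 135, 135, 135, 136, 140, 141, 141, 137, 136, 137, 138, 140, 141, 139, 138, 138, 141, 142, 143, 138, 137, 135, 130, 125, 119, 111, 103, 95, 171, 170, 160, 43, 41, 40, 41, 41, 41, 42, 41, 42, 42, 42, 42, 41, 42, 43, 45, 148, 172, 172, 172, 173]
160 [178, 178, 177, 166, 62, 44, 44, 43, 42, 43, 42, 42, 41, 41, 41, 41, 41, 40, 41, 39, 40, 39, 40, 39, 39, 39, 39, 39, 38, 38, 39, 39, 39, 39, 39, 38, 38, 39, 38, 38, 38, 38, 177, 112, 111, 123, 130, 134, 134, 135, 135, 136, 140, 141, 140, 137, 137, 137, 137, 140, 141, 138, 138, 138, 141, 142, 141, 139, 136, 133, 130, 125, 118, 110, 102, 103, 177, 177, 157, 41, 41, 40, 40, 41, 41, 41, 41, 41, 42, 41, 42, 42, 43, 42, 42, 42, 42, 53, 159, 178]
170 [174, 174, 160, 49, 55, 56, 56, 56, 55, 55, 55, 55, 55, 54, 54, 54, 54, 54, 53, 53, 53, 53, 52, 53, 52, 53, 52, 51, 52, 51, 51, 52, 51, 50, 51, 50, 50, 45, 40, 37, 37, 37, 147, 125, 109, 121, 129
[... 488 characters left out ...]
, 137, 136, 136, 137, 140, 140, 138, 138, 138, 141, 142, 141, 138, 136, 133, 128, 123, 116, 108, 97, 133, 179, 179, 180, 180, 84, 41, 44, 47, 50, 49, 49, 49, 49, 49, 50, 49, 49, 49, 48, 48, 48, 47, 44, 182]
186 [174, 174, 174, 173, 51, 57, 57, 57, 57, 56, 55, 55, 55, 54, 54, 54, 53, 53, 52, 52, 52, 51, 51, 51, 51, 51, 50, 50, 50, 49, 49, 49, 48, 49, 49, 49, 49, 46, 42, 143, 175, 174, 175, 161, 106, 118, 127, 134, 134, 135, 134, 135, 138, 141, 140, 137, 136, 136, 137, 140, 140, 138, 138, 139, 140, 141, 141, 138, 135, 133, 128, 123, 115, 108, 95, 132, 178, 179, 179, 179, 179, 147, 46, 48, 50, 50, 50, 50, 49, 49, 48, 50, 49, 49, 49, 49, 48, 47, 113, 181]
[580.49778507 124.69739476 158.09196996]
```

Call:
send_rows --pt "0 0 0.002 0 0 0 0" --pt "-0.003 0.001 0.003 0 0 0 0" --pt "-0.006 0.001 0.003 0 0 0 0" --pt "-0.009 0.001 0.003 0 0 0 0" --pt "-0.012 0.001 0.003 0 0 0 0" --pt "-0.012 0.001 0.003 0 0 0 0" --pt "-0.012 0.001 0.003 0 0 0 0" --pt "-0.012 0.001 0.003 0 0 0 0" --pt "-0.012 0.001 0.003 0 0 0 0" --pt "-0.012 0.001 0.003 0 0 0 0"

```text
time_s: 19.95
position: [498.6, 132.7, 31.6]
orientation: [-3.135, 0.143, -0.032]
wrist_force: [32.5, -7.4, 1.3]
opening: 33.1
grasp_force: 61.0
```

```bash
cat >> h.py <<'E'
def home(save=None):
    """pin rear end vs rear top edge of posts, tool x, plane z=40 (home: 11)"""
    f=grab("wrist",save); s=get_state(); R=Ro.from_rotvec(s["orientation"]); im=cv2.GaussianBlur(cv2.cvtColor(f["pixels"],cv2.COLOR_RGB2GRAY),(3,3),0).astype(int)
    hsv=cv2.cvtColor(f["pixels"],cv2.COLOR_RGB2HSV)
    o=[]
    for c in range(230,285,12): print("pin col",c,"gradient rows",[r for r in range(90,240) if im[r-1,c]-im[r+1,c]>40])
    for c in (190,200,310,316): print("post col",c,im[140:200:2,c].tolist())
    return f
E
python3 - <<'E'
from h import *
st(); f=home()
E
```

```text
t 19.95 pos [498.6 132.7  31.6] yawy -95.2 z [ 0.021  0.002 -1.   ] q5 [ 0.13  0.67  2.01 -0.    0.44  1.8 ] F [32.5 -7.4  1.3] open 33.1 g 61.0
pin col 230 gradient rows [131, 132]
pin col 242 gradient rows [129, 130, 131]
pin col 254 gradient rows [129, 130]
pin col 266 gradient rows [129, 130, 131]
pin col 278 gradient rows [131, 132]
post col 190 [178, 179, 180, 181, 138, 48, 39, 39, 39, 38, 40, 43, 48, 51, 51, 52, 52, 52, 52, 52, 52, 52, 52, 47, 99, 169, 168, 168, 169, 171]
post col 200 [178, 179, 180, 180, 136, 47, 39, 39, 38, 38, 39, 43, 48, 51, 51, 50, 51, 51, 50, 50, 51, 50, 50, 46, 100, 169, 169, 168, 169, 171]
post col 310 [179, 180, 183, 184, 168, 70, 41, 41, 41, 41, 42, 44, 47, 49, 49, 49, 49, 49, 49, 49, 49, 49, 49, 49, 68, 161, 172, 174, 173, 173]
post col 316 [180, 180, 184, 184, 169, 71, 42, 42, 41, 41, 42, 45, 47, 49, 49, 49, 49, 49, 49, 49, 49, 49, 49, 49, 68, 161, 172, 174, 173, 174]
```

Call:
send_rows --pt "0.004 0 0 0 0 0 0.2" --pt "0.008 0 0 0 0 0 0.5" --pt "0.012 0 0 0 0 0 0.6" --pt "0.012 0 0 0 0 0 0.6" --pt "0.012 0 -0.03 0 0 0 0.6" --pt "0.012 0 -0.1 0 0 0 0.6" --pt "0.012 0 -0.2 0 0 0 0.8" --pt "0.012 0 -0.3 0 0 0 1" --pt "0.012 0 -0.3 0 0 0 1" --pt "0.012 0 -0.3 0 0 0 1"

```text
time_s: 21.25
position: [493.1, 132.4, 119.2]
orientation: [3.138, -0.143, -0.0]
wrist_force: [0.2, -0.1, -0.2]
opening: 85.2
grasp_force: 0.0
```

Run:
```python
from h import *
st(); f=grab("wrist","w7")
s=grab("scene","s7"); g=grab("side","d7")
a=cv2.resize(s["pixels"][190:320,150:310],(480,390)); b=cv2.resize(g["pixels"][130:290,110:270],(390,390)); cv2.imwrite("pics/m7.png",np.vstack([np.hstack([a,b])[:,:800]])[:,:,::-1])
```

```text
t 21.25 pos [493.1 132.4 119.2] yawy -95.2 z [-0. -0. -1.] q5 [ 0.13  0.51  1.97 -0.    0.66  1.79] F [ 0.2 -0.1 -0.2] open 85.2 g 0.0
```

View pics/w7.png

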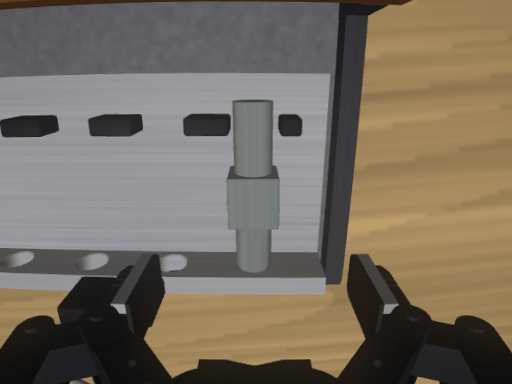

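Run:
```python
from h import *
f=grab("wrist"); im=cv2.cvtColor(f["pixels"],cv2.COLOR_RGB2GRAY); s=get_state(); R=Ro.from_rotvec(s["orientation"])
print(im[94:140,210].tolist()); print(im[94:110,253].tolist()); print(im[222:295,253].tolist()); print("wall",im[245:295,300].tolist(), im[245:295,215].tolist())
for r in (98,99,100,101,102,115,116,117,118): print(r,R.inv().apply(onz(f,(230,r),40)-s["position"]).round(1)[0])
```

```text
[155, 155, 156, 158, 158, 158, 157, 156, 156, 158, 159, 159, 158, 157, 158, 158, 159, 160, 160, 117, 47, 36, 36, 36, 40, 42, 45, 45, 46, 46, 47, 47, 48, 46, 48, 47, 48, 48, 49, 48, 44, 41, 140, 156, 155, 154]
[155, 154, 157, 159, 149, 110, 66, 66, 100, 124, 124, 124, 125, 124, 124, 125]
[126, 126, 125, 125, 125, 125, 125, 121, 121, 121, 120, 122, 121, 121, 121, 121, 120, 121, 121, 121, 120, 121, 121, 120, 121, 121, 121, 121, 120, 120, 120, 120, 120, 121, 120, 120, 120, 121, 121, 120, 120, 120, 120, 120, 120, 120, 120, 120, 121, 121, 113, 89, 82, 82, 82, 99, 137, 157, 156, 155, 154, 155, 156, 157, 158, 158, 156, 155, 154, 154, 155, 158, 153]
wall [154, 150, 149, 148, 147, 149, 148, 112, 83, 81, 81, 82, 82, 81, 80, 80, 81, 82, 81, 80, 80, 79, 79, 79, 80, 79, 80, 81, 81, 81, 81, 81, 92, 136, 157, 155, 153, 152, 153, 154, 156, 157, 157, 156, 155, 154, 153, 155, 158, 156] [153, 152, 152, 150, 149, 152, 146, 98, 84, 84, 84, 84, 84, 83, 82, 83, 83, 83, 82, 81, 82, 81, 81, 82, 82, 82, 82, 83, 83, 82, 83, 82, 102, 141, 157, 155, 154, 155, 155, 156, 157, 158, 158, 156, 154, 154, 153, 155, 158, 151]
98 70.0
99 69.4
100 68.8
101 68.2
102 67.6
115 59.9
116 59.3
117 58.7
118 58.1
```

```bash
cat > loc.py <<'E'
from h import *
def locate():
    f=grab("scene"); hsv=cv2.cvtColor(f["pixels"],cv2.COLOR_RGB2HSV)
    m=((hsv[...,1]<60)&(hsv[...,2]>80)&(hsv[...,2]<200)).astype(np.uint8); m[:190]=0
    for c in cv2.findContours(m,cv2.RETR_EXTERNAL,cv2.CHAIN_APPROX_NONE)[0]:
        if 150<cv2.contourArea(c)<450:
            r=cv2.minAreaRect(c); W=onz(f,r[0],15)
            b=cv2.boxPoints(r); e=max([(b[0],b[1]),(b[1],b[2])],key=lambda q:np.linalg.norm(q[0]-q[1])); a=[onz(f,r[0]+s*(e[1]-e[0])/2,15) for s in(-1,1)]; d=a[1]-a[0]
            print(np.round(r[0]),np.round(r[1]),W.round(),"len",np.linalg.norm(d).round(),"yaw",np.degrees(np.arctan2(d[1],d[0])).round())
E
python3 - <<'E'
from loc import *
locate()
E
```

```text
[250. 293.] [41. 13.] [ 636. -311.   15.] len 130.0 yaw -7.0
[317. 283.] [11. 54.] [ 776. -155.   15.] len 177.0 yaw 81.0
[191. 275.] [39. 12.] [ 457. -382.   15.] len 136.0 yaw -11.0
[374. 212.] [ 4. 65.] [775. 184.  15.] len 269.0 yaw 85.0
[308. 196.] [13. 33.] [559.  94.  15.] len 116.0 yaw 39.0
```

Call:
send_rows --pt "0 0 -0.15 0 0 0 1" --pt "0 0.05 -0.3 0 0 0 1" --pt "0.05 0.2 -0.437 0 0 0 1" --pt "0.12 0.38 -0.437 0 0 0 1" --pt "0.2 0.55 -0.437 0 0 0 1" --pt "0.3 0.7 -0.437 0 0 0 1" --pt "0.37 0.85 -0.437 0 0 0 1" --pt "0.45 1 -0.437 0 0 0 1" --pt "0.45 1 -0.437 0 0 0 1" --pt "0.45 1 -0.437 0 0 0 1"

```text
time_s: 22.75
position: [600.2, -178.4, 249.7]
orientation: [-3.138, 0.144, 0.002]
wrist_force: [0.9, -0.4, 0.5]
opening: 85.8
grasp_force: 0.0
```

Call:
send_rows --pt "0.05 0.1 0.05 0 0 0 1" --pt "0.1 0.25 0.1 0 0 0 1" --pt "0.16 0.4 0.15 0 0 0 1" --pt "0.16 0.42 0.15 0 0 0 1" --pt "0.16 0.42 0.15 0 0 0 1" --pt "0.16 0.42 0.15 0 0 0 1" --pt "0.16 0.42 0.15 0 0 0 1" --pt "0.16 0.42 0.15 0 0 0 1" --pt "0.16 0.42 0.15 0 0 0 1" --pt "0.16 0.42 0.15 0 0 0 1"

```text
time_s: 24.0
position: [636.9, -308.5, 205.4]
orientation: [3.138, -0.143, 0.0]
wrist_force: [-0.2, -0.5, -0.6]
opening: 85.4
grasp_force: 0.0
```

Run:
```python
from pin import *
st(); f=grab("wrist","w8"); pins(f); print(proj(f,[[638,-312,17]]))
```

```text
t 24.0 pos [ 636.9 -308.5  205.4] yawy -95.2 z [ 0. -0. -1.] q5 [-0.54  0.65  1.38  0.    1.11  1.12] F [-0.2 -0.5 -0.6] open 85.4 g 0.0
pin 636.7 -313.1 size 132 35 yaw 1.4620361 px [238  94] [278 225]
pin 771.8 -163.9 size 156 35 yaw 81.39703 px [ 0 12] [165  56]
[[257.27687757 162.68067096]]
```

View pics/w8.png

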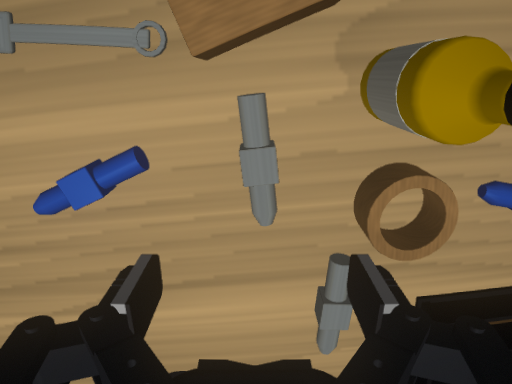

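Call:
send_rows --pt "0 0.014 0.1 0 0 -0.037 1" --pt "0.001 0.014 0.25 0 0 -0.037 1" --pt "0.001 0.014 0.4 0 0 -0.037 1" --pt "0.001 0.014 0.52 0 0 -0.037 1" --pt "0.001 0.014 0.6 0 0 -0.037 0.9" --pt "0.001 0.014 0.62 0 0 -0.037 0.7" --pt "0.001 0.014 0.62 0 0 -0.037 0.3" --pt "0.001 0.014 0.62 0 0 -0.037 0" --pt "0.001 0.014 0.62 0 0 -0.037 0" --pt "0.001 0.014 0.62 0 0 -0.037 0"

```text
time_s: 25.3
position: [637.3, -313.0, 20.7]
orientation: [3.14, 0.039, 0.002]
wrist_force: [-1.2, 0.0, 6.4]
opening: 33.1
grasp_force: 60.7
```

```bash
cat >> h.py <<'E'
def rear(z):
    """tool x of pin's rear rim (top) when held; z=rim height"""
    f=grab("wrist"); s=get_state(); R=Ro.from_rotvec(s["orientation"]); im=cv2.cvtColor(f["pixels"],cv2.COLOR_RGB2GRAY).astype(int)
    c=im[100:200,254]; k=[r for r in range(102,198) if im[r+1,254]-im[r-1,254]>30]
    print("rim rows",k)
    for r in k[-1:]: print("rim",R.inv().apply(onz(f,(254,r),z)-s["position"]).round(1), "-> pin centre offset", round(R.inv().apply(onz(f,(254,r),z)-s["position"])[0]-65,1))
E
python3 - <<'E'
from h import *
st(); rear(30)
x,y=sl(4,17); print(sl(4)); s=get_state(); print(np.array([x,y])-s["position"][:2])
E
```

```text
t 25.3 pos [ 637.3 -313.    20.7] yawy -88.6 z [ 0.002 -0.001 -1.   ] q5 [-0.55  0.86  1.49  0.    0.79  1.  ] F [-1.2  0.   6.4] open 33.1 g 60.7
rim rows [126, 127]
rim [65.9  0.2 -9.2] -> pin centre offset 0.9
[513.91365498 319.17184645]
[-106.46465929  630.51049015]
```

Call:
send_rows --pt "0 0 -0.05 0 0 0 0" --pt "0 0 -0.2 0 0 0 0" --pt "0 0 -0.37 0 0 0 0" --pt "-0.06 -0.12 -0.37 0 0 0 0" --pt "-0.12 -0.27 -0.37 0 0 0 0" --pt "-0.18 -0.43 -0.37 0 0 0 0" --pt "-0.24 -0.6 -0.37 0 0 0 0" --pt "-0.3 -0.76 -0.37 0 0 0 0" --pt "-0.36 -0.9 -0.37 0 0 0 0" --pt "-0.36 -1 -0.37 0 0 0 0"

```text
time_s: 26.6
position: [520.1, -13.9, 131.3]
orientation: [-3.141, -0.041, 0.0]
wrist_force: [0.8, -0.8, -1.4]
opening: 33.2
grasp_force: 60.1
```

Call:
send_rows --pt "0 -0.12 0 0 0 0.007 0" --pt "0 -0.28 0 0 0 0.014 0" --pt "0 -0.44 0 0 0 0.021 0" --pt "0 -0.6 0 0 0 0.028 0" --pt "0 -0.75 0 0 0 0.038 0" --pt "0 -0.88 0 0 0 0.038 0" --pt "0 -0.95 0 0 0 0.038 0" --pt "0 -1 0 0 0 0.038 0" --pt "0 -1 0 0 0 0.038 0" --pt "0 -1 0 0 0 0.038 0"

```text
time_s: 27.85
position: [513.9, 283.5, 130.4]
orientation: [3.138, -0.149, -0.0]
wrist_force: [0.4, 0.8, -1.6]
opening: 33.4
grasp_force: 60.0
```

Run:
```python
from h import *
st(); rear(get_state()["position"][2]+9.5)
x,y=sl(4,17); print(row((x,y,32.5),np.radians(-95.5)))
```

```text
t 27.85 pos [513.9 283.5 130.4] yawy -95.4 z [-0. -0. -1.] q5 [ 0.39  0.58  1.77 -0.    0.79  2.06] F [ 0.4  0.8 -1.6] open 33.4 g 60.0
rim rows [126, 127]
rim [65.9  0.2 -9.5] -> pin centre offset 0.9
[ 4.520e-02 -1.187e-01  3.264e-01  1.000e-04  0.000e+00  2.000e-04]
```

Call:
send_rows --pt "0.02 -0.05 0 0 0 0 0" --pt "0.045 -0.119 0.02 0 0 0 0" --pt "0.045 -0.119 0.07 0 0 0 0" --pt "0.045 -0.119 0.12 0 0 0 0" --pt "0.045 -0.119 0.17 0 0 0 0" --pt "0.045 -0.119 0.2 0 0 0 0" --pt "0.045 -0.119 0.2 0 0 0 0" --pt "0.045 -0.119 0.2 0 0 0 0" --pt "0.045 -0.119 0.2 0 0 0 0" --pt "0.045 -0.119 0.2 0 0 0 0"

```text
time_s: 29.15
position: [530.7, 318.7, 70.8]
orientation: [-3.138, 0.148, -0.001]
wrist_force: [0.2, 0.6, -1.9]
opening: 32.8
grasp_force: 60.1
```

```bash
cat >> h.py <<'E'
def posts():
    """dark post blobs -> tool coords of their top corners on z=40 near image centre"""
    f=grab("wrist"); s=get_state(); R=Ro.from_rotvec(s["orientation"]); im=cv2.cvtColor(f["pixels"],cv2.COLOR_RGB2GRAY)
    m=((im<62)).astype(np.uint8); m[225:]=0
    for c in cv2.findContours(m,cv2.RETR_EXTERNAL,cv2.CHAIN_APPROX_NONE)[0]:
        x,y,w,h=cv2.boundingRect(c)
        if cv2.contourArea(c)<120 or w>140: continue
        e=[]
        for px in (x,x+w): e.append(R.inv().apply(onz(f,(px,y+h-2),40)-s["position"]).round(1)[:2].tolist())
        print("blob",x,y,w,h,"front edge tool L/R",e)
E
python3 - <<'E'
from h import *
st(); posts()
E
```

```text
t 29.15 pos [530.7 318.7  70.8] yawy -95.4 z [ 0.001  0.    -1.   ] q5 [ 0.43  0.7   1.72 -0.    0.72  2.1 ] F [ 0.2  0.6 -1.9] open 32.8 g 60.1
blob 492 161 20 26 front edge tool L/R [[31.5, 123.4], [31.5, 134.9]]
blob 394 160 69 30 front edge tool L/R [[29.7, 70.9], [29.8, 107.6]]
blob 288 159 59 31 front edge tool L/R [[29.7, 17.2], [29.7, 46.8]]
blob 201 159 22 30 front edge tool L/R [[30.2, -26.2], [30.2, -15.2]]
```

Call:
send_rows --pt "0 0.0035 0.03 0 0 0 0" --pt "0 0.0035 0.07 0 0 0 0" --pt "0 0.0035 0.1 0 0 0 0" --pt "0 0.0035 0.12 0 0 0 0" --pt "0 0.0035 0.132 0 0 0 0" --pt "-0.005 0.0035 0.132 0 0 0 0" --pt "-0.011 0.0035 0.132 0 0 0 0" --pt "-0.017 0.0035 0.132 0 0 0 0" --pt "-0.022 0.0035 0.132 0 0 0 0" --pt "-0.022 0.0035 0.132 0 0 0 0"

```text
time_s: 30.45
position: [523.9, 318.2, 30.8]
orientation: [3.138, -0.148, 0.0]
wrist_force: [-0.5, 0.2, -2.2]
opening: 33.1
grasp_force: 60.3
```

Run:
```python
from h import *
st(); posts()
```

```text
t 30.45 pos [523.9 318.2  30.8] yawy -95.4 z [ 0. -0. -1.] q5 [ 0.44  0.75  1.76 -0.    0.63  2.1 ] F [-0.5  0.2 -2.2] open 33.1 g 60.3
blob 426 166 86 40 front edge tool L/R [[36.9, 66.5], [36.8, 102.7]]
blob 295 166 78 40 front edge tool L/R [[37.0, 15.7], [37.0, 45.6]]
blob 182 166 39 40 front edge tool L/R [[36.9, -27.0], [37.0, -12.2]]
blob 41 0 109 225 front edge tool L/R [[28.5, -84.6], [29.0, -40.1]]
```

Call:
send_rows --pt "-0.004 0.003 0 0 0 0 0" --pt "-0.009 0.003 0 0 0 0 0" --pt "-0.014 0.003 0 0 0 0 0" --pt "-0.019 0.003 0 0 0 0 0" --pt "-0.024 0.003 0 0 0 0 0" --pt "-0.028 0.003 0 0 0 0 0" --pt "-0.031 0.003 0 0 0 0 0" --pt "-0.033 0.003 0 0 0 0 0" --pt "-0.033 0.003 0 0 0 0 0" --pt "-0.033 0.003 0 0 0 0 0"

```text
time_s: 31.75
position: [514.0, 318.2, 30.8]
orientation: [3.138, -0.148, 0.0]
wrist_force: [1.1, -0.5, -2.2]
opening: 33.1
grasp_force: 60.2
```

Run:
```python
from h import *
st(); posts(); rear(40)
```

```text
t 31.75 pos [514.  318.2  30.8] yawy -95.4 z [ 0. -0. -1.] q5 [ 0.45  0.74  1.78 -0.    0.62  2.11] F [ 1.1 -0.5 -2.2] open 33.1 g 60.2
blob 428 145 84 39 front edge tool L/R [[45.9, 65.7], [46.0, 100.2]]
blob 293 144 80 39 front edge tool L/R [[46.2, 14.6], [46.2, 44.5]]
blob 178 144 41 39 front edge tool L/R [[46.2, -27.8], [46.2, -12.6]]
blob 73 0 75 225 front edge tool L/R [[28.8, -71.1], [29.1, -40.8]]
rim rows [126, 127]
rim [65.9  0.2 -9.2] -> pin centre offset 0.9
```

Call:
send_rows --pt "-0.003 0 0 0 0 0 0" --pt "-0.006 0 0 0 0 0 0" --pt "-0.009 0 0 0 0 0 0" --pt "-0.012 0 0 0 0 0 0" --pt "-0.015 0 0 0 0 0 0" --pt "-0.017 0 0 0 0 0 0" --pt "-0.017 0 0 0 0 0 0" --pt "-0.017 0 0 0 0 0 0" --pt "-0.017 0 0 0 0 0 0" --pt "-0.017 0 0 0 0 0 0"

```text
time_s: 33.1
position: [512.1, 318.4, 31.3]
orientation: [-3.136, 0.148, -0.01]
wrist_force: [17.2, -8.4, -6.4]
opening: 32.9
grasp_force: 60.1
```

Run:
```python
from h import *
st(); posts()
```

```text
t 33.1 pos [512.1 318.4  31.3] yawy -95.4 z [ 0.006  0.001 -1.   ] q5 [ 0.45  0.74  1.79 -0.    0.61  2.11] F [17.2 -8.4 -6.4] open 32.9 g 60.1
blob 427 141 85 38 front edge tool L/R [[47.6, 65.4], [47.8, 100.2]]
blob 293 140 80 38 front edge tool L/R [[47.8, 14.7], [47.9, 44.5]]
blob 178 140 41 38 front edge tool L/R [[47.8, -27.9], [47.8, -12.6]]
blob 75 0 73 225 front edge tool L/R [[28.4, -70.8], [28.6, -41.1]]
```

Call:
send_rows --pt "0.003 0.004 0.002 0 0 0 0" --pt "0.002 0.005 0.003 0 0 0 0" --pt "0 0.005 0.003 0 0 0 0" --pt "-0.003 0.005 0.003 0 0 0 0" --pt "-0.006 0.005 0.003 0 0 0 0" --pt "-0.009 0.005 0.003 0 0 0 0" --pt "-0.012 0.005 0.003 0 0 0 0" --pt "-0.012 0.005 0.003 0 0 0 0" --pt "-0.012 0.005 0.003 0 0 0 0" --pt "-0.012 0.005 0.003 0 0 0 0"

```text
time_s: 34.4
position: [511.4, 318.1, 31.6]
orientation: [-3.133, 0.148, -0.021]
wrist_force: [27.3, -6.5, -5.5]
opening: 33.2
grasp_force: 60.4
```

Run:
```python
from h import *
st(); posts(); rear(40)
```

```text
t 34.4 pos [511.4 318.1  31.6] yawy -95.4 z [ 0.014  0.004 -1.   ] q5 [ 0.45  0.74  1.79 -0.    0.6   2.12] F [27.3 -6.5 -5.5] open 33.2 g 60.4
blob 427 140 85 38 front edge tool L/R [[47.9, 65.5], [48.1, 100.3]]
blob 293 139 79 38 front edge tool L/R [[48.0, 14.7], [48.2, 44.2]]
blob 177 138 41 38 front edge tool L/R [[48.3, -28.3], [48.4, -13.1]]
blob 76 0 72 225 front edge tool L/R [[28.0, -70.8], [28.3, -41.3]]
rim rows [126, 127]
rim [65.7  0.2 -7.6] -> pin centre offset 0.7
```

Call:
send_rows --pt "0.004 0 0 0 0 0 0.2" --pt "0.008 0 0 0 0 0 0.5" --pt "0.012 0 0 0 0 0 0.6" --pt "0.012 0 0 0 0 0 0.6" --pt "0.012 0 -0.03 0 0 0 0.6" --pt "0.012 0 -0.1 0 0 0 0.6" --pt "0.012 0 -0.2 0 0 0 0.8" --pt "0.012 0 -0.3 0 0 0 1" --pt "0.012 0 -0.3 0 0 0 1" --pt "0.012 0 -0.3 0 0 0 1"

```text
time_s: 35.75
position: [508.5, 317.2, 119.8]
orientation: [3.138, -0.148, -0.0]
wrist_force: [-0.7, 0.4, 0.2]
opening: 85.4
grasp_force: 0.0
```

Run:
```python
from loc import *
st(); f=grab("wrist","w9"); im=cv2.cvtColor(f["pixels"],cv2.COLOR_RGB2GRAY); s=get_state(); R=Ro.from_rotvec(s["orientation"])
posts()
for c in (246,254,262): print(im[92:116,c].tolist())
print("middle",im[170:240:1,254].tolist())
for r in (98,100,102,104,106,108,118): print(r,R.inv().apply(onz(f,(254,r),40)-s["position"]).round(1)[0])
locate()
```

```text
t 35.75 pos [508.5 317.2 119.8] yawy -95.4 z [-0. -0. -1.] q5 [ 0.45  0.61  1.75 -0.    0.79  2.11] F [-0.7  0.4  0.2] open 85.4 g 0.0
blob 366 112 53 21 front edge tool L/R [[50.5, 69.8], [50.9, 103.9]]
blob 277 111 47 21 front edge tool L/R [[50.7, 14.3], [50.9, 43.4]]
blob 205 111 24 21 front edge tool L/R [[50.7, -30.1], [50.7, -15.3]]
blob 449 101 61 68 front edge tool L/R [[27.6, 128.1], [27.9, 171.9]]
blob 428 0 84 7 front edge tool L/R [[123.4, 99.3], [126.7, 151.5]]
blob 124 0 61 225 front edge tool L/R [[-12.6, -88.9], [-12.3, -46.7]]
[153, 156, 158, 137, 81, 73, 104, 128, 127, 127, 127, 127, 127, 127, 127, 127, 126, 127, 127, 128, 127, 127, 127, 127]
[153, 156, 157, 137, 80, 73, 100, 122, 122, 122, 122, 122, 122, 122, 122, 122, 122, 123, 123, 123, 122, 122, 122, 122]
[153, 156, 157, 142, 97, 71, 100, 121, 122, 121, 122, 122, 122, 122, 122, 121, 121, 121, 121, 121, 121, 121, 122, 121]
middle [122, 123, 123, 94, 71, 110, 122, 128, 129, 129, 129, 129, 129, 129, 129, 129, 129, 129, 129, 129, 129, 129, 129, 129, 129, 130, 129, 129, 130, 130, 130, 130, 130, 130, 129, 129, 130, 130, 130, 130, 129, 130, 129, 130, 130, 130, 129, 130, 130, 130, 130, 129, 130, 129, 130, 126, 124, 124, 124, 124, 124, 124, 124, 123, 123, 123, 124, 124, 123, 124]
98 70.1
100 68.9
102 67.7
104 66.6
106 65.4
108 64.2
118 58.2
[318. 283.] [11. 53.] [ 776. -154.   15.] len 175.0 yaw 81.0
[180. 268.] [37. 11.] [ 412. -387.   15.] len 134.0 yaw -12.0
[374. 212.] [ 4. 65.] [775. 184.  15.] len 269.0 yaw 85.0
[308. 196.] [13. 33.] [559.  94.  15.] len 116.0 yaw 39.0
```

Call:
send_rows --pt "0 0 -0.15 0 0 0 1" --pt "0 0.1 -0.3 0 0 0 1" --pt "0.03 0.25 -0.4 0 0 0 1" --pt "0.05 0.4 -0.4 0 0 0 1" --pt "0.08 0.58 -0.4 0 0 0 1" --pt "0.08 0.75 -0.4 0 0 0 1" --pt "0.08 0.92 -0.4 0 0 0 1" --pt "0.08 1 -0.4 0 0 0 1" --pt "0.08 1 -0.4 0 0 0 1" --pt "0.08 1 -0.4 0 0 0 1"

```text
time_s: 37.15
position: [504.5, 16.9, 239.6]
orientation: [-3.138, 0.148, 0.001]
wrist_force: [-0.2, -0.5, 0.3]
opening: 85.3
grasp_force: 0.0
```

Call:
send_rows --pt "0 0.15 0 0 0 0 1" --pt "0 0.3 0 0 0 0 1" --pt "0 0.48 0 0 0 0 1" --pt "0 0.65 0 0 0 0 1" --pt "-0.03 0.8 0 0 0 0.025 1" --pt "-0.05 0.95 0 0 0 0.025 1" --pt "-0.08 1 0 0 0 0.025 1" --pt "-0.08 1 0 0 0 0.025 1" --pt "-0.08 1 0 0 0 0.025 1" --pt "-0.08 1 0 0 0 0.025 1"

```text
time_s: 38.4
position: [452.8, -279.0, 240.0]
orientation: [-3.13, 0.269, -0.0]
wrist_force: [-0.5, 0.3, 0.2]
opening: 85.2
grasp_force: 0.0
```

Run:
```python
from loc import *
st(); locate()
s=get_state(); print(row((412,-380,205),np.radians(-100)))
```

```text
t 38.4 pos [ 452.8 -279.   240. ] yawy -99.8 z [ 0.  0. -1.] q5 [-0.68  0.37  1.8   0.    0.98  1.07] F [-0.5  0.3  0.2] open 85.2 g 0.0
[317. 283.] [11. 54.] [ 776. -155.   15.] len 177.0 yaw 81.0
[180. 268.] [38. 11.] [ 413. -387.   15.] len 134.0 yaw -10.0
[374. 212.] [ 4. 65.] [775. 184.  15.] len 269.0 yaw 85.0
[308. 196.] [13. 33.] [559.  94.  15.] len 116.0 yaw 39.0
[-7.660e-02  3.544e-01  1.167e-01 -0.000e+00 -1.000e-04  1.000e-03]
```

Call:
send_rows --pt "-0.03 0.15 0.03 0 0 0 1" --pt "-0.05 0.27 0.08 0 0 0 1" --pt "-0.077 0.354 0.117 0 0 0 1" --pt "-0.077 0.354 0.117 0 0 0 1" --pt "-0.077 0.354 0.117 0 0 0 1" --pt "-0.077 0.354 0.117 0 0 0 1" --pt "-0.077 0.354 0.117 0 0 0 1" --pt "-0.077 0.354 0.117 0 0 0 1" --pt "-0.077 0.354 0.117 0 0 0 1" --pt "-0.077 0.354 0.117 0 0 0 1"

```text
time_s: 39.7
position: [411.3, -380.7, 204.8]
orientation: [3.13, -0.271, 0.0]
wrist_force: [0.5, 0.1, 0.1]
opening: 85.3
grasp_force: 0.0
```

Run:
```python
from pin import *
st(); f=grab("wrist","w10"); pins(f)
```

```text
t 39.7 pos [ 411.3 -380.7  204.8] yawy -99.9 z [ 0. -0. -1.] q5 [-0.86  0.45  1.77  0.    0.92  0.88] F [0.5 0.1 0.1] open 85.3 g 0.0
pin 413.1 -388.9 size 35 132 yaw -9.779167 px [244  91] [279 223]
```

View pics/w10.png

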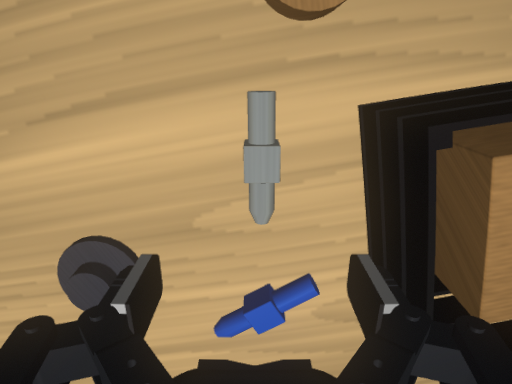

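Call:
send_rows --pt "0.01 0.026 0.1 0 0 0 0.8" --pt "0.01 0.026 0.25 0 0 0 0.75" --pt "0.01 0.026 0.4 0 0 0 0.75" --pt "0.01 0.026 0.52 0 0 0 0.75" --pt "0.01 0.026 0.6 0 0 0 0.75" --pt "0.01 0.026 0.618 0 0 0 0.7" --pt "0.01 0.026 0.618 0 0 0 0.3" --pt "0.01 0.026 0.618 0 0 0 0" --pt "0.01 0.026 0.618 0 0 0 0" --pt "0.01 0.026 0.618 0 0 0 0"

```text
time_s: 41.0
position: [413.3, -389.3, 20.5]
orientation: [3.129, -0.271, 0.002]
wrist_force: [0.0, 0.1, 7.4]
opening: 33.2
grasp_force: 60.7
```

Run:
```python
from h import *
st(); rear(30)
```

```text
t 41.0 pos [ 413.3 -389.3   20.5] yawy -99.9 z [ 0.001 -0.001 -1.   ] q5 [-0.87  0.73  1.88  0.    0.53  0.87] F [0.  0.1 7.4] open 33.2 g 60.7
rim rows [127, 128]
rim [65.7  0.3 -9.5] -> pin centre offset 0.7
```

Call:
send_rows --pt "0 0 -0.05 0 0 0 0" --pt "0 0 -0.2 0 0 0 0" --pt "0 0 -0.37 0 0 0 0" --pt "0.02 -0.12 -0.37 0 0 0 0" --pt "0.03 -0.27 -0.37 0 0 0 0" --pt "0.05 -0.43 -0.37 0 0 0 0" --pt "0.05 -0.6 -0.37 0 0 0 0" --pt "0.05 -0.76 -0.37 0 0 0 0" --pt "0.05 -0.9 -0.37 0 0 0 0" --pt "0.05 -1 -0.37 0 0 0 0"

```text
time_s: 42.3
position: [479.3, -94.3, 131.4]
orientation: [3.13, -0.269, 0.001]
wrist_force: [0.3, 0.2, -1.7]
opening: 33.2
grasp_force: 60.1
```

Call:
send_rows --pt "0 -0.15 0 0 0 -0.005 0" --pt "0 -0.3 0 0 0 -0.01 0" --pt "0 -0.46 0 0 0 -0.015 0" --pt "-0.01 -0.6 0 0 0 -0.02 0" --pt "-0.02 -0.75 0 0 0 -0.0245 0" --pt "-0.03 -0.86 0 0 0 -0.0245 0" --pt "-0.036 -0.94 0 0 0 -0.0245 0" --pt "-0.036 -0.975 0 0 0 -0.0245 0" --pt "-0.036 -0.975 0 0 0 -0.0245 0" --pt "-0.036 -0.975 0 0 0 -0.0245 0"

```text
time_s: 43.55
position: [518.9, 193.2, 130.6]
orientation: [3.138, -0.152, -0.0]
wrist_force: [-0.1, -0.5, -1.9]
opening: 33.1
grasp_force: 60.0
```

Run:
```python
from h import *
st(); rear(get_state()["position"][2]+9.5); posts()
x,y=sl(2,16); y-=1.2; print(row((x,y,70),np.radians(-95.5)))
```

```text
t 43.55 pos [518.9 193.2 130.6] yawy -95.5 z [-0. -0. -1.] q5 [ 0.24  0.54  1.85 -0.    0.75  1.9 ] F [-0.1 -0.5 -1.9] open 33.1 g 60.0
rim rows [102, 127, 128]
rim [65.6  0.2 -9.5] -> pin centre offset 0.6
blob 38 142 25 21 front edge tool L/R [[28.6, -149.2], [28.5, -130.9]]
blob 361 140 27 22 front edge tool L/R [[29.0, 72.4], [29.2, 91.0]]
blob 288 140 33 21 front edge tool L/R [[29.5, 23.0], [29.6, 45.2]]
blob 190 140 32 21 front edge tool L/R [[29.5, -42.6], [29.5, -21.1]]
blob 101 140 50 22 front edge tool L/R [[29.0, -103.7], [28.9, -69.1]]
[-0.0033  0.0009  0.2017  0.      0.     -0.0003]
```

Call:
send_rows --pt "-0.003 0.001 0.02 0 0 0 0" --pt "-0.003 0.001 0.06 0 0 0 0" --pt "-0.003 0.001 0.12 0 0 0 0" --pt "-0.003 0.001 0.17 0 0 0 0" --pt "-0.003 0.001 0.2 0 0 0 0" --pt "-0.003 0.001 0.2 0 0 0 0" --pt "-0.003 0.001 0.2 0 0 0 0" --pt "-0.003 0.001 0.2 0 0 0 0" --pt "-0.003 0.001 0.2 0 0 0 0" --pt "-0.003 0.001 0.2 0 0 0 0"

```text
time_s: 44.9
position: [518.1, 193.8, 70.6]
orientation: [-3.138, 0.15, -0.001]
wrist_force: [0.2, 0.2, -1.2]
opening: 33.1
grasp_force: 60.0
```

Run:
```python
from h import *
st(); rear(get_state()["position"][2]+9.5); posts()
```

```text
t 44.9 pos [518.1 193.8  70.6] yawy -95.5 z [ 0.  0. -1.] q5 [ 0.24  0.63  1.89 -0.    0.61  1.91] F [ 0.2  0.2 -1.2] open 33.1 g 60.0
rim rows [108, 109, 127, 128]
rim [65.7  0.2 -9.6] -> pin centre offset 0.7
blob 396 158 37 30 front edge tool L/R [[30.9, 71.7], [30.9, 91.1]]
blob 287 158 58 30 front edge tool L/R [[30.8, 16.7], [30.8, 45.7]]
blob 169 158 54 30 front edge tool L/R [[30.7, -42.1], [30.8, -15.1]]
blob 52 158 70 46 front edge tool L/R [[21.9, -104.7], [22.1, -67.1]]
```

Call:
send_rows --pt "0 0.005 0.03 0 0 0 0" --pt "0 0.005 0.07 0 0 0 0" --pt "0 0.005 0.1 0 0 0 0" --pt "0 0.005 0.12 0 0 0 0" --pt "0 0.005 0.133 0 0 0 0" --pt "-0.007 0.005 0.134 0 0 0 0" --pt "-0.014 0.005 0.134 0 0 0 0" --pt "-0.021 0.005 0.134 0 0 0 0" --pt "-0.028 0.005 0.134 0 0 0 0" --pt "-0.03 0.005 0.134 0 0 0 0"

```text
time_s: 46.25
position: [509.2, 193.2, 30.5]
orientation: [-3.138, 0.15, -0.002]
wrist_force: [3.3, -0.2, 3.9]
opening: 33.1
grasp_force: 60.6
```

Run:
```python
from h import *
st(); posts()
```

```text
t 46.25 pos [509.2 193.2  30.5] yawy -95.5 z [ 0.001  0.    -1.   ] q5 [ 0.24  0.69  1.93 -0.    0.51  1.91] F [ 3.3 -0.2  3.9] open 33.1 g 60.6
blob 435 160 47 40 front edge tool L/R [[39.6, 69.5], [39.6, 88.8]]
blob 291 160 79 40 front edge tool L/R [[39.6, 14.1], [39.6, 44.0]]
blob 139 160 78 40 front edge tool L/R [[39.5, -43.1], [39.6, -13.6]]
blob 0 160 85 65 front edge tool L/R [[28.5, -102.3], [29.0, -66.0]]
blob 480 80 32 145 front edge tool L/R [[28.9, 90.5], [28.7, 104.7]]
```

Call:
send_rows --pt "-0.005 0 -0.001 0 0 0 0" --pt "-0.01 0 -0.001 0 0 0 0" --pt "-0.015 0 -0.001 0 0 0 0" --pt "-0.02 0 -0.001 0 0 0 0" --pt "-0.025 0 -0.001 0 0 0 0" --pt "-0.03 0 -0.001 0 0 0 0" --pt "-0.034 0 -0.001 0 0 0 0" --pt "-0.037 0 -0.001 0 0 0 0" --pt "-0.04 0 -0.001 0 0 0 0" --pt "-0.04 0 -0.001 0 0 0 0"

```text
time_s: 47.55
position: [500.1, 194.4, 30.9]
orientation: [-3.136, 0.15, -0.011]
wrist_force: [16.2, -3.6, -2.9]
opening: 33.5
grasp_force: 59.9
```

Run:
```python
from h import *
st(); posts(); rear(40)
```

```text
t 47.55 pos [500.1 194.4  30.9] yawy -95.5 z [ 0.007  0.001 -1.   ] q5 [ 0.25  0.69  1.96 -0.    0.49  1.92] F [16.2 -3.6 -2.9] open 33.5 g 59.9
blob 438 141 49 37 front edge tool L/R [[48.1, 69.4], [48.3, 89.2]]
blob 0 141 83 84 front edge tool L/R [[28.1, -103.1], [28.6, -67.3]]
blob 292 140 81 38 front edge tool L/R [[47.9, 14.2], [48.0, 44.4]]
blob 138 140 79 38 front edge tool L/R [[47.9, -42.8], [47.9, -13.4]]
blob 480 76 32 149 front edge tool L/R [[28.6, 90.9], [28.4, 105.1]]
rim rows [127, 128]
rim [65.5  0.2 -8.6] -> pin centre offset 0.5
```

Call:
send_rows --pt "-0.004 0.001 0.002 0 0 0 0" --pt "-0.008 0.001 0.002 0 0 0 0" --pt "-0.008 0.001 0.002 0 0 0 0" --pt "-0.004 0 0 0 0 0 0.2" --pt "0 0 0 0 0 0 0.55" --pt "0.004 0 0 0 0 0 0.55" --pt "0.004 0 0 0 0 0 0.55" --pt "0.004 0 -0.03 0 0 0 0.55" --pt "0.004 0 -0.15 0 0 0 0.6" --pt "0.004 0 -0.3 0 0 0 0.8"

```text
time_s: 48.9
position: [497.6, 194.1, 121.4]
orientation: [3.137, -0.15, -0.003]
wrist_force: [0.7, -0.3, 0.2]
opening: 67.3
grasp_force: 0.0
```

Run:
```python
from loc import *
st(); f=grab("wrist","w11"); im=cv2.cvtColor(f["pixels"],cv2.COLOR_RGB2GRAY); s=get_state(); R=Ro.from_rotvec(s["orientation"])
posts()
print(im[92:116,254].tolist())
for r in (98,100,102): print(r,R.inv().apply(onz(f,(254,r),40)-s["position"]).round(1)[0])
locate()
```

```text
t 48.9 pos [497.6 194.1 121.4] yawy -95.5 z [-0.002 -0.    -1.   ] q5 [0.25 0.53 1.91 0.   0.7  1.91] F [ 0.7 -0.3  0.2] open 67.3 g 0.0
blob 30 117 26 20 front edge tool L/R [[47.3, -149.2], [47.0, -130.8]]
blob 365 115 29 21 front edge tool L/R [[47.2, 72.1], [47.4, 91.3]]
blob 279 115 45 20 front edge tool L/R [[47.5, 16.3], [47.6, 45.3]]
blob 187 115 45 20 front edge tool L/R [[47.5, -43.0], [47.5, -13.9]]
blob 95 115 52 21 front edge tool L/R [[47.3, -103.8], [47.0, -69.1]]
[173, 173, 175, 176, 150, 89, 73, 106, 133, 134, 134, 134, 134, 134, 133, 134, 133, 134, 133, 134, 133, 134, 134, 134]
98 67.4
100 66.2
102 65.0
[317. 283.] [11. 54.] [ 776. -155.   15.] len 177.0 yaw 81.0
[374. 212.] [ 4. 65.] [775. 184.  15.] len 269.0 yaw 85.0
[308. 196.] [13. 33.] [559.  94.  15.] len 116.0 yaw 39.0
```

Call:
send_rows --pt "0 0 -0.1 0 0 -0.03 1" --pt "0 0 -0.1 0 0 -0.085 1" --pt "-0.05 -0.03 -0.1 0 0 -0.14 1" --pt "-0.1 -0.06 -0.1 0 0 -0.195 1" --pt "-0.15 -0.08 -0.1 0 0 -0.25 1" --pt "-0.19 -0.11 -0.1 0 0 -0.305 1" --pt "-0.19 -0.11 -0.1 0 0 -0.36 1" --pt "-0.19 -0.11 -0.1 0 0 -0.415 1" --pt "-0.19 -0.11 -0.1 0 0 -0.47 1" --pt "-0.19 -0.11 -0.1 0 0 -0.5 1"

```text
time_s: 50.3
position: [444.1, 232.4, 149.8]
orientation: [-2.32, -2.117, 0.002]
wrist_force: [-1.0, -0.0, 0.1]
opening: 85.3
grasp_force: 0.0
```

Run:
```python
from h import *
st(); print(row((444,232.3,70.),np.radians(-5.5)))
f=grab("wrist","w12"); im=cv2.cvtColor(f["pixels"],cv2.COLOR_RGB2GRAY); m=(im<55).astype(np.uint8)
for c in cv2.findContours(m,cv2.RETR_EXTERNAL,cv2.CHAIN_APPROX_NONE)[0]:
    x,y,w,h=cv2.boundingRect(c)
    if cv2.contourArea(c)>150: print(x,y,w,h,onz(f,(x+w/2,y+h/2),82).round(1))
print(proj(f,[[444,232,82],[505,195,44]]))
```

```text
t 50.3 pos [444.1 232.4 149.8] yawy -5.2 z [-0.001 -0.001 -1.   ] q5 [ 0.35  0.45  1.96 -0.    0.73  0.44] F [-1.  -0.   0.1] open 85.3 g 0.0
[-1.000e-04  2.000e-04  2.659e-01 -4.000e-04  2.000e-04  1.400e-03]
379 168 26 40 [530.2 242.2  82. ]
245 159 23 97 [445.  236.8  82. ]
8 151 49 101 [300.7 253.5  82. ]
0 148 512 236 [440.9 194.5  82. ]
388 90 29 41 [534.5 289.5  82. ]
397 21 29 23 [538.3 331.6  82. ]
231 0 14 43 [444.6 344.2  82. ]
[[255.66380317 214.65280842]
 [338.07208798 232.00188247]]
```

Call:
send_rows --pt "0 0 0.06 0 0 0.001 1" --pt "0 0 0.14 0 0 0.001 1" --pt "0 0 0.21 0 0 0.001 0.8" --pt "0 0 0.25 0 0 0.001 0.6" --pt "0 0 0.264 0 0 0.001 0.4" --pt "0 0 0.264 0 0 0.001 0.25" --pt "0 0 0.264 0 0 0.001 0.1" --pt "0 0 0.264 0 0 0.001 0" --pt "0 0 0.264 0 0 0.001 0" --pt "0 0 0.264 0 0 0.001 0"

```text
time_s: 51.6
position: [445.2, 232.6, 71.9]
orientation: [2.328, 2.108, 0.003]
wrist_force: [2.8, -2.1, 6.1]
opening: 12.9
grasp_force: 60.7
```

Run:
```python
from h import *
st()
```

```text
t 51.6 pos [445.2 232.6  71.9] yawy -5.7 z [ 0.002  0.    -1.   ] q5 [ 0.35  0.59  2.02 -0.    0.53  0.45] F [ 2.8 -2.1  6.1] open 12.9 g 60.7
```

Call:
send_rows --pt "0 0.008 0 0 0 0 0" --pt "0 0.025 0 0 0 0 0" --pt "0 0.045 0 0 0 0 0" --pt "0 0.067 0 0 0 0 0" --pt "0 0.09 0 0 0 0 0" --pt "0 0.113 0 0 0 0 0" --pt "0 0.135 0 0 0 0 0" --pt "0 0.155 0 0 0 0 0" --pt "0 0.17 0 0 0 0 0" --pt "0 0.18 0 0 0 0 0"

```text
time_s: 52.85
position: [494.8, 227.1, 71.9]
orientation: [-2.326, -2.106, 0.009]
wrist_force: [-20.5, 1.2, 20.4]
opening: 12.9
grasp_force: 63.0
```

Run:
```python
from h import *
st(); posts(); f=grab("wrist","w13")
```

```text
t 52.85 pos [494.8 227.1  71.9] yawy -5.7 z [-0.007 -0.001 -1.   ] q5 [0.31 0.63 1.91 0.   0.61 0.41] F [-20.5   1.2  20.4] open 12.9 g 63.0
blob 422 201 41 24 front edge tool L/R [[10.6, 87.5], [10.5, 110.4]]
blob 237 198 34 27 front edge tool L/R [[10.5, -10.2], [10.6, 7.5]]
blob 436 96 50 59 front edge tool L/R [[48.5, 88.2], [48.8, 114.5]]
blob 453 0 50 32 front edge tool L/R [[104.8, 87.3], [106.1, 111.5]]
blob 117 0 49 225 front edge tool L/R [[10.0, -73.9], [10.3, -47.5]]
```

Call:
send_rows --pt "0 0 -0.002 0 0 0 0" --pt "0 0 -0.002 0 0 0 0" --pt "0 0.005 -0.002 0 0 0 0" --pt "0 0.01 -0.002 0 0 0 0" --pt "0 0.015 -0.002 0 0 0 0" --pt "0 0.02 -0.002 0 0 0 0" --pt "0 0.025 -0.002 0 0 0 0" --pt "0 0.03 -0.002 0 0 0 0" --pt "0 0.03 -0.002 0 0 0 0" --pt "0 0.03 -0.002 0 0 0 0"

```text
time_s: 54.2
position: [504.7, 226.2, 71.9]
orientation: [-2.327, -2.107, 0.007]
wrist_force: [-11.9, 0.9, 8.5]
opening: 13.1
grasp_force: 61.2
```

Run:
```python
from h import *
st()
```

```text
t 54.2 pos [504.7 226.2  71.9] yawy -5.7 z [-0.005 -0.001 -1.   ] q5 [0.3  0.63 1.89 0.   0.62 0.4 ] F [-11.9   0.9   8.5] open 13.1 g 61.2
```

Call:
send_rows --pt "0 0.01 0 0 0 0 0" --pt "0 0.03 0 0 0 0 0" --pt "0 0.052 0 0 0 0 0" --pt "0 0.075 0 0 0 0 0" --pt "0 0.098 0 0 0 0 0" --pt "0 0.12 0 0 0 0 0" --pt "0 0.14 0 0 0 0 0" --pt "0 0.157 0 0 0 0 0" --pt "0 0.172 0 0 0 0 0" --pt "0 0.184 0 0 0 0 0"

```text
time_s: 55.45
position: [559.7, 220.9, 71.9]
orientation: [-2.326, -2.107, 0.007]
wrist_force: [-13.5, 1.5, 9.5]
opening: 13.1
grasp_force: 61.3
```

Run:
```python
from h import *
st()
```

```text
t 55.45 pos [559.7 220.9  71.9] yawy -5.7 z [-0.005 -0.001 -1.   ] q5 [0.27 0.68 1.77 0.   0.7  0.36] F [-13.5   1.5   9.5] open 13.1 g 61.3
```

Call:
send_rows --pt "0 0.01 0 0 0 0 0" --pt "0 0.02 0 0 0 0 0" --pt "0 0.03 0 0 0 0 0" --pt "0 0.04 0 0 0 0 0" --pt "0 0.05 0 0 0 0 0" --pt "0 0.058 0 0 0 0 0" --pt "0 0.064 0 0 0 0 0" --pt "0 0.069 0 0 0 0 0" --pt "0 0.073 0 0 0 0 0" --pt "0 0.076 0 0 0 0 0"

```text
time_s: 56.7
position: [582.3, 218.8, 71.9]
orientation: [-2.326, -2.107, 0.007]
wrist_force: [-13.2, 1.5, 9.4]
opening: 13.3
grasp_force: 61.3
```

Run:
```python
from h import *
st()
```

```text
t 56.7 pos [582.3 218.8  71.9] yawy -5.7 z [-0.005 -0.001 -1.   ] q5 [0.25 0.7  1.71 0.   0.73 0.35] F [-13.2   1.5   9.4] open 13.3 g 61.3
```

Creep up to the stop.

Call:
send_rows --pt "0 0.002 0 0 0 0 0" --pt "0 0.004 0 0 0 0 0" --pt "0 0.006 0 0 0 0 0" --pt "0 0.008 0 0 0 0 0" --pt "0 0.01 0 0 0 0 0" --pt "0 0.012 0 0 0 0 0" --pt "0 0.014 0 0 0 0 0" --pt "0 0.015 0 0 0 0 0" --pt "0 0.015 0 0 0 0 0" --pt "0 0.015 0 0 0 0 0"

```text
time_s: 57.95
position: [586.3, 218.4, 71.9]
orientation: [-2.326, -2.107, 0.008]
wrist_force: [-15.1, 1.1, 10.5]
opening: 12.8
grasp_force: 61.5
```

Run:
```python
from h import *
st()
```

```text
t 57.95 pos [586.3 218.4  71.9] yawy -5.7 z [-0.006 -0.001 -1.   ] q5 [0.25 0.7  1.7  0.   0.74 0.35] F [-15.1   1.1  10.5] open 12.8 g 61.5
```

Call:
send_rows --pt "0 0.002 0 0 0 0 0" --pt "0 0.004 0 0 0 0 0" --pt "0 0.006 0 0 0 0 0" --pt "0 0.008 0 0 0 0 0" --pt "0 0.01 0 0 0 0 0" --pt "0 0.01 0 0 0 0 0" --pt "0 0.01 0 0 0 0 0" --pt "0 0.01 0 0 0 0 0" --pt "0 0.01 0 0 0 0 0" --pt "0 0.01 0 0 0 0 0"

```text
time_s: 59.2
position: [586.6, 218.1, 71.9]
orientation: [-2.323, -2.105, 0.016]
wrist_force: [-30.6, 1.7, 19.6]
opening: 12.8
grasp_force: 62.9
```

Run:
```python
from h import *
st()
```

```text
t 59.2 pos [586.6 218.1  71.9] yawy -5.6 z [-0.012 -0.002 -1.   ] q5 [0.25 0.71 1.7  0.   0.75 0.35] F [-30.6   1.7  19.6] open 12.8 g 62.9
```

Call:
send_rows --pt "0 -0.004 0 0 0 0 0" --pt "0 -0.008 0 0 0 0 0" --pt "0 -0.01 0 0 0 0 0.15" --pt "0 -0.01 0 0 0 0 0.25" --pt "0 -0.01 0 0 0 0 0.3" --pt "0 -0.01 0 0 0 0 0.3" --pt "0 -0.01 -0.02 0 0 0 0.3" --pt "0 -0.01 -0.08 0 0 0 0.3" --pt "0 -0.01 -0.2 0 0 0 0.3" --pt "0 -0.01 -0.35 0 0 0 0.3"

```text
time_s: 60.45
position: [589.2, 218.0, 178.8]
orientation: [-2.329, -2.109, 0.0]
wrist_force: [0.3, 0.1, 0.4]
opening: 25.4
grasp_force: 0.0
```

Run:
```python
from h import *
st()
print(row((480,220,290),np.radians(-5.5)))
```

```text
t 60.45 pos [589.2 218.  178.8] yawy -5.7 z [-0. -0. -1.] q5 [0.25 0.57 1.62 0.   0.95 0.35] F [0.3 0.1 0.4] open 25.4 g 0.0
[-2.950e-02 -3.628e-01 -3.706e-01 -1.000e-04  0.000e+00 -1.000e-03]
```

Call:
send_rows --pt "0 -0.04 -0.05 0 0 -0.05 0.3" --pt "0 -0.08 -0.05 0 0 -0.1 0.3" --pt "0 -0.13 -0.05 0 0 -0.15 0.3" --pt "0 -0.17 0 0 0 -0.2 0.3" --pt "0 -0.17 0.05 0 0 -0.255 0.3" --pt "0 -0.17 0.1 0 0 -0.31 0.3" --pt "0 -0.17 0.13 0 0 -0.365 0.3" --pt "0 -0.17 0.13 0 0 -0.42 0.3" --pt "0 -0.17 0.13 0 0 -0.475 0.3" --pt "0 -0.17 0.13 0 0 -0.5 0.3"

```text
time_s: 61.7
position: [538.8, 223.2, 139.2]
orientation: [0.149, 3.137, 0.001]
wrist_force: [-0.7, -1.0, -0.6]
opening: 25.5
grasp_force: 0.0
```

Run:
```python
from h import *
st(); f=grab("wrist","w14"); im=cv2.cvtColor(f["pixels"],cv2.COLOR_RGB2GRAY)
th=np.radians(-5.5);u=np.array([np.cos(th),np.sin(th)]);v=np.array([-u[1],u[0]])
tab=np.array([585.6,218.3])
for k in (1,2,4):
    y=62*(k-2.5); P=[np.r_[tab+(dx+68)*u+y*v,z] for dx,z in((-61,40),(-61,46),(-45,40),(-30,40),(-24,44),(-24,40))]
    p=proj(f,P).round(0); print(k,p.tolist())
    for c in (0,): 
        col=int(p[3][0]); r0=int(min(p[:,1]))-25; print(r0,col,im[max(r0,0):int(max(p[:,1]))+15,col].tolist() if 0<=col<512 else None)
print("shelf edge",proj(f,[np.r_[tab+36*u+y*v,56] for y in(-93,-31,93)]).round().tolist())
```

```text
t 61.7 pos [538.8 223.2 139.2] yawy 84.6 z [ 0.001  0.    -1.   ] q5 [ 0.28  0.56  1.77 -0.    0.8  -1.2 ] F [-0.7 -1.  -0.6] open 25.5 g 0.0
1 [[136.0, 262.0], [133.0, 266.0], [138.0, 279.0], [140.0, 295.0], [140.0, 304.0], [141.0, 301.0]]
237 140 [187, 146, 102, 101, 98, 98, 98, 107, 119, 124, 127, 126, 125, 153, 190, 199, 197, 196, 197, 198, 200, 202, 201, 198, 197, 197, 197, 199, 201, 187, 153, 151, 151, 151, 150, 150, 150, 149, 149, 149, 149, 148, 148, 148, 148, 148, 148, 149, 149, 148, 148, 148, 149, 149, 149, 111, 59, 44, 43, 44, 43, 42, 42, 41, 41, 40, 41, 53, 52, 51, 43, 38, 38, 38, 38, 37, 37, 37, 36, 36, 35, 36]
2 [[214.0, 263.0], [213.0, 267.0], [215.0, 280.0], [216.0, 296.0], [215.0, 305.0], [216.0, 302.0]]
238 216 [193, 99, 86, 102, 104, 104, 104, 103, 103, 104, 104, 104, 104, 104, 104, 103, 103, 102, 103, 103, 103, 102, 103, 103, 103, 103, 103, 103, 103, 103, 103, 102, 102, 102, 102, 102, 101, 101, 101, 101, 92, 83, 74, 56, 54, 75, 84, 84, 85, 86, 110, 118, 118, 89, 51, 41, 38, 36, 35, 34, 35, 30, 32, 31, 30, 31, 31, 31, 31, 30, 30, 30, 30, 30, 30, 30, 30, 30, 29, 29, 30, 29]
4 [[372.0, 263.0], [375.0, 267.0], [369.0, 280.0], [367.0, 295.0], [368.0, 304.0], [366.0, 301.0]]
238 367 [170, 112, 100, 101, 101, 101, 101, 109, 120, 125, 126, 127, 151, 188, 199, 199, 199, 199, 199, 198, 197, 196, 195, 195, 196, 196, 197, 198, 198, 155, 153, 154, 153, 153, 154, 153, 153, 153, 152, 152, 152, 151, 151, 151, 151, 151, 151, 150, 150, 150, 149, 149, 149, 148, 98, 45, 44, 43, 42, 42, 43, 42, 41, 41, 40, 45, 49, 48, 48, 40, 38, 37, 38, 37, 37, 37, 36, 35, 35, 35, 34]
shelf edge [[134.0, 306.0], [213.0, 307.0], [374.0, 306.0]]
```

Call:
send_rows --pt "0 0 -0.02 0 -0.03 0 0.3" --pt "0 0 -0.02 0 -0.06 0 0.3" --pt "0 0 -0.02 0 -0.09 0 0.3" --pt "0 0 -0.02 0 -0.11 0 0.3" --pt "0 0 -0.02 0 -0.11 0 0.3" --pt "0 0 -0.02 0 -0.11 0 0.3" --pt "0 0 -0.02 0 -0.11 0 0.3" --pt "0 0 -0.02 0 -0.11 0 0.3" --pt "0 0 -0.02 0 -0.11 0 0.3" --pt "0 0 -0.02 0 -0.11 0 0.3"

```text
time_s: 63.0
position: [538.6, 223.1, 143.8]
orientation: [0.138, 2.793, -0.024]
wrist_force: [-0.7, 0.0, -0.5]
opening: 25.3
grasp_force: 0.0
```

Run:
```python
from h import *
st(); f=grab("wrist","w15"); im=cv2.cvtColor(f["pixels"],cv2.COLOR_RGB2GRAY)
th=np.radians(-5.5);u=np.array([np.cos(th),np.sin(th)]);v=np.array([-u[1],u[0]])
tab=np.array([585.6,218.3])
for k in (1,2,4):
    y=62*(k-2.5); P=[np.r_[tab+(dx+68)*u+y*v,z] for dx,z in((-61,40),(-61,46),(-30,40),(-24,44),(-24,40))]
    p=proj(f,P).round(0); print(k,"bore top, wall top, shank, square top edge, square@shank",p.tolist())
    col=int(p[3][0]); r0=int(p[1][1])-8; print(r0,col,im[r0:int(p[3][1])+20,col].tolist())
    for o in(-14,14): print("  side col",col+o,im[r0:int(p[3][1])+20,col+o].tolist())
print("shelf edge",proj(f,[np.r_[tab+36*u+y*v,56] for y in(-93,-31,93)]).round().tolist())
```

```text
t 63.0 pos [538.6 223.1 143.8] yawy 84.3 z [ 0.337 -0.034 -0.941] q5 [ 0.34  0.5   1.95 -0.38  0.4  -0.81] F [-0.7  0.  -0.5] open 25.3 g 0.0
1 bore top, wall top, shank, square top edge, square@shank [[137.0, 210.0], [135.0, 215.0], [146.0, 236.0], [146.0, 245.0], [147.0, 241.0]]
207 146 [214, 215, 213, 211, 210, 210, 212, 208, 176, 167, 167, 165, 165, 165, 164, 163, 163, 163, 162, 161, 161, 161, 160, 159, 159, 159, 159, 160, 160, 160, 161, 160, 156, 138, 118, 121, 146, 166, 168, 168, 168, 168, 169, 123, 80, 86, 86, 86, 87, 88, 88, 90, 89, 90, 90, 90, 89, 88]
  side col 132 [214, 214, 212, 211, 209, 209, 213, 205, 168, 156, 154, 154, 153, 152, 152, 152, 151, 151, 152, 144, 134, 119, 114, 119, 119, 117, 118, 120, 121, 120, 119, 120, 120, 120, 119, 120, 146, 162, 164, 162, 161, 161, 161, 104, 82, 86, 86, 86, 87, 87, 87, 88, 89, 89, 90, 89, 88, 88]
  side col 160 [213, 215, 213, 210, 209, 210, 212, 211, 178, 117, 106, 93, 94, 96, 99, 101, 104, 107, 109, 112, 116, 118, 119, 121, 123, 125, 125, 124, 120, 120, 123, 122, 122, 121, 121, 123, 146, 169, 168, 168, 166, 166, 166, 132, 79, 86, 8
[... 1340 characters left out ...]
1, 89, 89, 88, 88, 89, 88, 88, 86, 86, 87, 88, 87, 86]
  side col 349 [211, 211, 209, 208, 208, 208, 209, 208, 178, 110, 111, 113, 113, 116, 118, 120, 122, 124, 127, 129, 131, 132, 134, 135, 136, 137, 138, 139, 140, 141, 138, 126, 121, 120, 120, 122, 129, 152, 165, 165, 166, 167, 167, 153, 117, 89, 89, 89, 88, 89, 89, 88, 87, 87, 87, 88, 87, 87]
  side col 377 [212, 211, 210, 208, 208, 210, 211, 211, 204, 199, 199, 209, 213, 213, 213, 212, 208, 206, 211, 214, 215, 216, 215, 215, 213, 210, 208, 206, 198, 176, 149, 131, 122, 121, 120, 118, 134, 156, 163, 163, 162, 162, 161, 139, 103, 90, 89, 89, 89, 88, 89, 87, 85, 86, 87, 88, 87, 86]
shelf edge [[140.0, 249.0], [216.0, 249.0], [369.0, 249.0]]
```

```bash
python3 -c "
from rig import ticket
print(ticket.job_done())"
```

```text
the job is handed in; nothing more can be done
None
```

The job is handed in: all three pins on the bench are in the tray, chamfered ends home in bores 1, 2 and 4, and the tray is back under the shelf against the back stop; a last look under the shelf put the three pins level with each other and within about 1 mm of the home position, and I kept clear of the jar, mug and tape, though I did not re-check where they stand.

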